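Clear a moulding offcut into its sprung tub and snap the lid on

ROBOT

A 7-joint arm with a two-finger parallel gripper is mounted at the origin on a cart in front of the work surface, level with it; the furniture and walls round the work are solid. World frame = base frame: x ahead of the robot, y to its left, z up, the work surface at z = 0. Lengths are in mm, angles in rad, forces in N, time in s.
With the tool pointing down it reaches from about 425 to 800 mm from the base axis. Payload 8.3 kg.
Tool frame: the origin (TCP) lies on the centre line of the jaws, within the pads' length; the fingertips stand 25 mm ahead of it and the grasp point (between the pads) lies 6 mm ahead of it; z points along the fingers, y is the direction in which the jaws open and shut (so a half turn about z gives the same grasp; the last joint's range is limited). The gripper opens to 85 mm and grips with 20 to 120 N. Pads are 22 mm wide; open, the fingers measure 114 mm over their backs; the gripper's body (76 mm by 85 mm) begins 54 mm behind the grasp point. The pads swing forward as they close: fully open they stand 13 mm farther back than shut.
Start: joints at [-1.34, 0.383, 0.016, 1.37, -0.006, 1.388, -0.046], TCP at [180.944, 598.217, 256.279] pointing down, gripper open.
Joint ranges: [-2.95, 2.95], [-0.25, 2.06], [-1.52, 1.56], [0.18, 2.33], [-1.44, 4.58], [0.02, 2.06], [-3.01, 3.01]. Speed limits (rad/s): [2.39, 2.39, 3.01, 3.01, 3.14, 3.14, 3.14].

INTERFACE

Orientations are given as a unit quaternion [x, y, z, w].
In Python, from bench import * gives the robot as it stands.
- The arm moves only by the shell command python3 -m crank 'ROWS' [OPENING] [FORCE]. ROWS is JSON, a list that holds one entry, the list of rows, each a list of 6 numbers: the shift along the tool's x, y, z scaled (see below), then the turn, a rotation vector about the tool's x, y, z scaled (see below). In form: [[[dx, dy, dz, rx, ry, rz], ...]]. A call has 1 to 5 rows; each row is the pose to reach, as a shift and turn from the pose commanded when the call began, along the tool's axes at that moment; what a row does not reach only later rows make up. The controller multiplies each number of a shift by 100 mm and each number of a turn by 45 degrees. A row lasts 1/12 s, in which the tool goes at most 41.7 mm and 7.16 degrees, less where a joint would pass 70% of its speed; a pose out of reach is approached as far as the arm can. A call with a number of a shift or a turn outside -1 to 1 is refused whole. A call with a gripper value outside its range is refused whole. OPENING is the gripper's target within -1 to 1 (shut at 1, half-way at 0, fully open at -1), set as the call begins (- or left out, the last holds). The fingers move at their own pace and stop on an object; FORCE is the grip in N (left out, the last holds). Time passes only in rows, so rows that repeat a pose let the fingers close. It gives the time, the measured TCP pose, the force and the opening at its end, in the units of the state.
- observe(): the state, without advancing time (a new reading comes with each control period).
- capture(name): name is "scene" or "top"; returns a dict with "frame" (480x640x3 uint8, red, green, blue), "vfov" (degrees; the focal length in pixels is half the picture's height over the tangent of half this angle, whatever the lens; pixels are square), "cx", "cy" (the principal point, pixels), "rvec" (rotation vector, rad) and "tvec" (3), from world to camera coordinates, as OpenCV has them. Camera axes: x right, y down, z forward; pixel columns grow to the right and rows downward; lengths in mm; the calibration is good to about 2 mm. A picture is of the moment at which its call begins. There is no depth.
- finish_job(): hands the job in, once; it reports no verdict.
The state is a dict: "t": time; "joints": joint angles; "qvel": joint speeds; "effort": joint torques, N m; "tool_pos": TCP position; "orientation": TCP orientation; "contact_force": force on the tool from outside, world axes, zero at the start; "ft_torque": the same for the moment, N m; "opening": finger opening in mm.
Only numpy, scipy, OpenCV 4.12 (cv2) and the standard library are available. Lean on these libraries where they do the work, as an engineer would, in place of code of your own. Each camera call takes 0.05 s, during which the arm holds its last target.

TASK

Clear the short dark moulding offcut off the table into the open grey tub, then put the tub's loose lid on and press it down until both end clips have snapped over it and it sits flat and level all round. Press only as hard as the clips need - do not force it, the platform under the tub is springy - and leave the longer gilt piece of moulding where it lies.

Things in the scene. Friction and masses are not known exactly. Their poses are not given: they have to be found in the camera images.
- tub: Open grey tub: 104 mm along its x, 130 along its y, 60 high; walls and floor 3.5, opening 97 x 123. Origin: centre of its underside, about 52 mm above the table. It is fixed on a skirted metal pan (112 x 140) of a soft spring platform and sinks level under load, coming back when freed. A sprung clip stands at each short end. A seated lid lies on the rim, its origin 52 mm above the tub's.
- clip_a (a joint): Swing (rad) of the 30 mm wide sprung clip at the tub's +y end: 0 upright, outward positive. Its nose slopes from its top (y = 72, z = 79 mm in the tub's frame) down and inward to a catching edge (y = 65.8, z = 67 mm); its thumb tab reaches y = 80 mm. Pressing that end of the lid down swings it out until it snaps back to 0 over the lid's edge.
- clip_b (a joint): The same for the clip at the tub's -y end (mirror image).
- lid: Loose grey lid of the tub, right side up. Plate 106 (its x) x 136 (its y) x 4 mm; below it a locating rib 8 mm deep, 91 x 117 mm outside, that enters the tub's opening; on top a central bar grip 12 mm thick (x), 44 long (y), 24 tall. Origin: centre, at the bottom of the rib; plate underside 8 mm above it, plate top 12, grip top 36. 0.09 kg. Fits either way round.
- lid_end_a (a point): Point on the lid's plate top near its +y end: (0, 64, 12) mm in the lid's frame.
- lid_end_b (a point): Point on the lid's plate top near its -y end: (0, -64, 12) mm in the lid's frame.
- offcut: Short offcut of dark brown wooden moulding, 22 mm (x) x 100 mm (long, y) x 18 mm high, loose on the table; origin: centre of the underside. About 0.05 kg.
- gilt_piece: Longer gilded moulding with mitred ends, 28 x 158 (y) x 22 mm, loose on the table between the tub and the lid, to be left alone; origin: centre of the underside.

How it is judged:
By the outcome, as a careful person would: the job done as asked, in the order asked, and still so for the second after the job is handed in, with the robot touching nothing.
It also fails if it takes over 67 s, if anything falls off the work surface, if the arm or the gripper's body presses on something with over 40 N, if the wrist force passes 120 N, or if a joint passes its speed limit or range.

## Working session

There is one attempt and no reset: what is moved stays moved. The work goes in short steps, Python scripts to look and compute and a shell command to move; the robot and the scene stay as the last step left them, time stands still between calls to the robot, and variables do not carry over. Pictures are saved under pics/ and viewed, and the job is handed in when it is done.

```bash
ls; mkdir -p pics; python3 - <<'E'
from bench import *
import cv2
s=observe();print(s)
for n in ("scene","top"):
    c=capture(n);cv2.imwrite(f"pics/{n}0.png",c["frame"][:,:,::-1]);print(n,{k:c[k] for k in c if k!="frame"})
E
```

```text
pics
{'t': 0.0, 'joints': array([-1.33989177,  0.38426322,  0.01639146,  1.37117588, -0.00629327,
        1.38822338, -0.0465211 ]), 'qvel': array([ 0.00246558, -0.00068501, -0.00072964, -0.00066503,  0.00164953,
       -0.00126763, -0.00125622]), 'effort': array([ 9.31396085e-05, -6.27595210e+01,  8.44775308e-01, -3.71824157e+01,
        1.68071495e-02,  1.41711632e-02, -4.68845784e-06]), 'tool_pos': array([180.83870482, 597.77482113, 255.25351618]), 'orientation': array([ 1.46360792e-01,  9.89230761e-01, -1.00263188e-03, -1.21986160e-04]), 'contact_force': array([-0.21572014,  0.23874198,  0.80911374]), 'ft_torque': array([-0.00302137,  0.03530081, -0.01405421]), 'opening': 85.35497207522471}
scene {'vfov': 49.535274386459214, 'cx': 322.79178328499745, 'cy': 237.42490162688443, 'rvec': array([ 1.0118841 , -2.03240032,  1.34022411]), 'tvec': array([406.52545629, 250.70349674, 580.2069562 ])}
top {'vfov': 46.42254322861202, 'cx': 323.1580210827065, 'cy': 244.48902207313418, 'rvec': array([ 2.1816404 , -2.13111258,  0.1711191 ]), 'tvec': array([  40.36161834,  565.38352784, 1010.64611383])}
```

View pics/scene0.png

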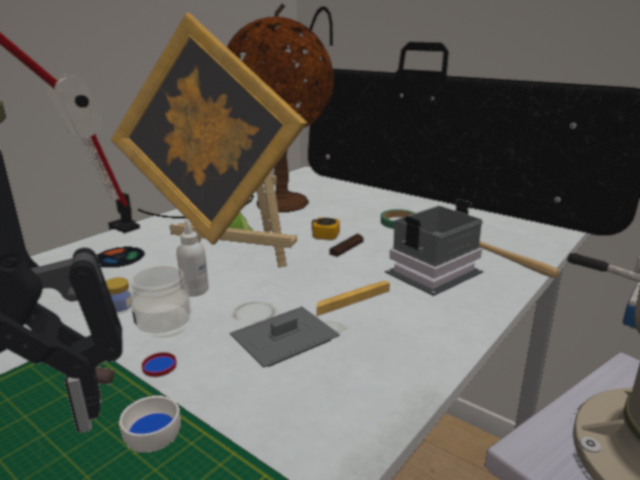

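View pics/top0.png

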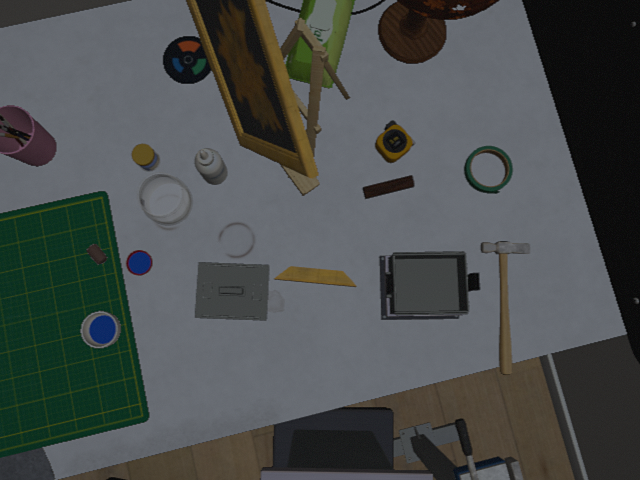

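The scene view shows the lid (about 285,335), gilt piece (353,297), offcut (347,244) and tub (437,240). In the top view they are at: lid (232,291), gilt piece (315,277), offcut (388,187), tub (425,285).

```bash
cat > h.py <<'E'
from bench import *
import cv2, numpy as np
from scipy.spatial.transform import Rotation as R
def K(c):
    f=c["frame"].shape[0]/2/np.tan(np.radians(c["vfov"]/2)); return np.array([[f,0,c["cx"]],[0,f,c["cy"]],[0,0,1.]])
def ray(c,uv):
    M=R.from_rotvec(c["rvec"]).as_matrix(); uv=np.atleast_2d(np.array(uv,float))
    d=(np.linalg.inv(K(c))@np.c_[uv,np.ones(len(uv))].T).T@M
    return -M.T@c["tvec"], d
def plane(c,uv,z):
    o,d=ray(c,uv); return o+d*((z-o[2])/d[:,2])[:,None]
def proj(c,P):
    return cv2.projectPoints(np.atleast_2d(np.array(P,float)),c["rvec"],c["tvec"],K(c),None)[0][:,0]
def crop(c,name,x0,y0,x1,y1,k):
    cv2.imwrite(f"pics/{name}.png",cv2.resize(c["frame"][y0:y1,x0:x1,::-1],None,fx=k,fy=k,interpolation=cv2.INTER_CUBIC))
E
python3 - <<'E'
from h import *
c=capture("top");s=capture("scene")
print(ray(c,[0,0])[0],ray(s,[0,0])[0])
print(proj(c,[[0,0,0],[181,598,255],[500,0,0],[500,300,0]]))
for n,p in dict(lid=(232,291),gilt=(315,277),off=(388,187),tub=(425,285)).items(): print(n,plane(c,p,dict(lid=12,gilt=22,off=18,tub=112)[n]))
crop(c,"tubtop",360,160,500,340,4) if 0 else crop(c,"t1",360,160,500,300,4)
crop(c,"t2",180,230,380,340,4);crop(c,"t3",365,235,495,335,6)
crop(s,"s1",380,190,500,300,5);crop(s,"s2",220,270,400,370,4)
E
```

```text
[ 416.75138974   70.35032046 1078.91717603] [-107.85577609  584.14922625  460.31740673]
[[345.50876932 557.57718381]
 [-73.38307756 487.2802072 ]
 [349.76978212 280.97442085]
 [193.93239149 277.30607248]]
lid [[474.77582153 224.13035065  12.        ]]
gilt [[504.27610271  67.37483835  22.        ]]
off [[683.50636724 -70.52280855  18.        ]]
tub [[ 487.44689055 -123.33175538  112.        ]]
```

View pics/t3.png

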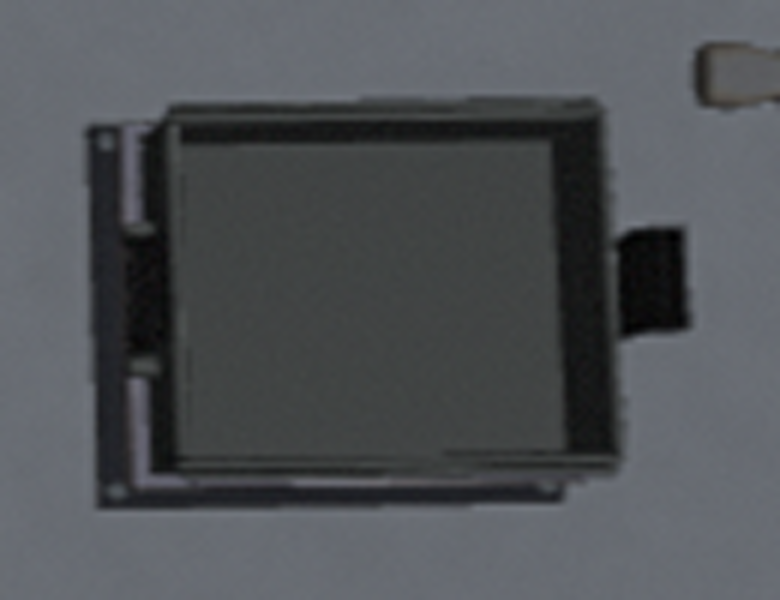

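View pics/t2.png

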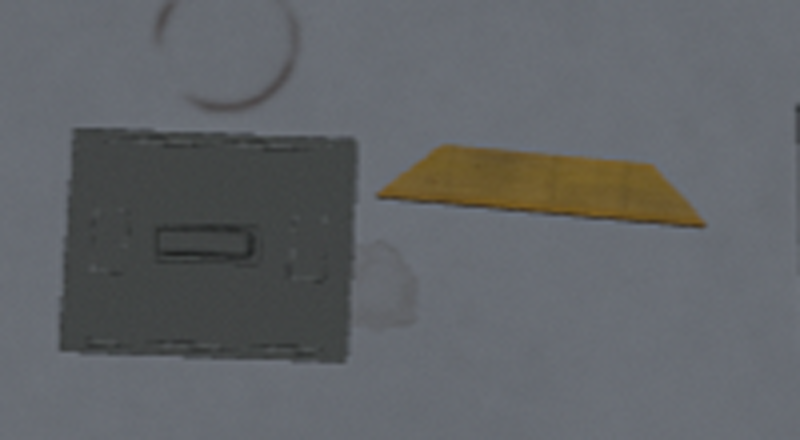

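View pics/s1.png

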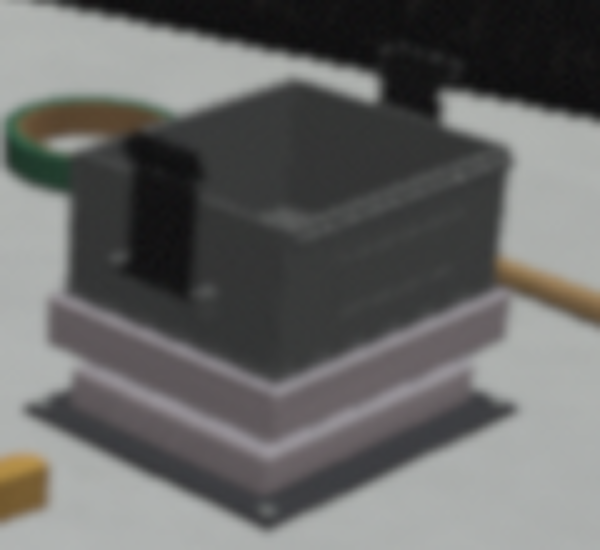

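View pics/s2.png

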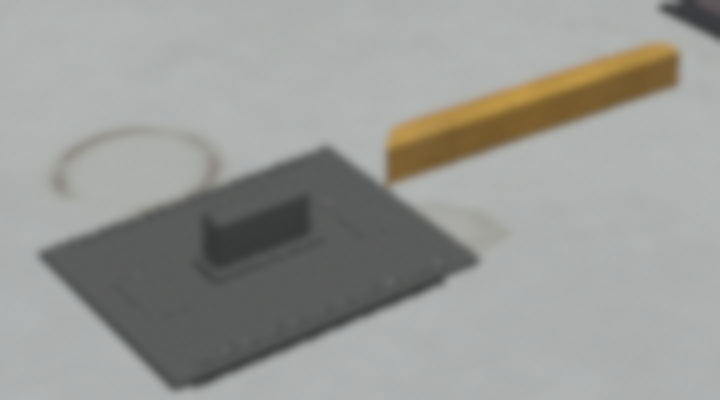

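View pics/t1.png

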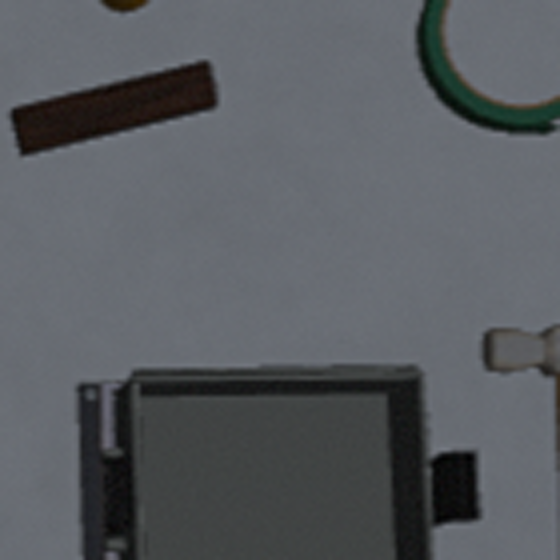

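```bash
cat >> h.py <<'E'
def rep(n,P):
    P=P[:,:2];m=P.mean(0);e=np.linalg.norm(np.roll(P,-1,0)-P,axis=1)
    d=(P[1]-P[0])-(P[3]-P[2]) if len(P)==4 else None
    print(n,"centre",m.round(1),"edges",e.round(1),"dir01 deg",np.degrees(np.arctan2(*(d[::-1]))).round(2))
def quad(c,x0,y0,x1,y1,maskf,z,n):
    f=c["frame"][y0:y1,x0:x1].astype(float)
    f=cv2.resize(f,None,fx=4,fy=4,interpolation=cv2.INTER_CUBIC)
    m=maskf(f).astype(np.uint8)
    cs=max(cv2.findContours(m,0,1)[0],key=cv2.contourArea)[:,0,:]
    uv=(cs+0.5)/4-0.5+[x0,y0]
    P=plane(c,uv,z)[:,:2].astype(np.float32)
    r=cv2.minAreaRect(P); b=cv2.boxPoints(r); rep(n,b); return b
E
python3 - <<'E'
from h import *
c=capture("top")
g=lambda f:f.mean(2)
print(c["frame"][300,215],c["frame"][230,290],c["frame"][187,388])
quad(c,185,250,274,330,lambda f:g(f)<80,12,"lid")
quad(c,355,170,420,205,lambda f:g(f)<60,18,"off18")
quad(c,355,170,420,205,lambda f:g(f)<60,0,"off0")
quad(c,216,280,246,304,lambda f:0*g(f)<1,12,"x")
rep("grip36",plane(c,np.array([[157,228],[250,228],[252,258],[158,258]])/4+[180-.4,230-.4],36))
rep("rim",plane(c,np.array([[168,107],[598,103],[618,470],[168,472]])/6+[365-.4,235-.4],112))
rep("inner",plane(c,np.array([[180,121],[560,121],[570,458],[180,460]])/6+[365-.4,235-.4],112))
rep("foot",plane(c,np.array([[88,127],[560,127],[560,502],[98,507]])/6+[365-.4,235-.4],2))
E
```

```text
[64 67 66] [104 108 115] [26 22 18]
lid centre [475.3 224.2] edges [106.6 136.6 106.6 136.6] dir01 deg -0.91
off18 centre [684.5 -71. ] edges [101.2  24.  101.2  24. ] dir01 deg -74.23
off0 centre [689.  -73.4] edges [102.9  24.4 102.9  24.4] dir01 deg -74.23
x centre [473.8 227. ] edges [57.2 45.  57.2 45. ] dir01 deg -88.65
grip36 centre [474.6 223.2] edges [43.  13.9 43.4 13.9] dir01 deg -88.67
rim centre [ 492.2 -130.8] edges [125.8 106.3 129.6 105.5] dir01 deg -88.26
inner centre [ 491.4 -126.3] edges [111.1  97.6 112.4  97.9] dir01 deg -88.51
foot centre [ 491.4 -133.9] edges [153.5 120.7 148.  121.9] dir01 deg -88.36
```

```bash
python3 - <<'E'
from h import *
s=capture("scene");c=capture("top")
P=plane(s,np.array([[72,153],[288,232],[510,155],[293,80]])/5+[380-.4,190-.4],112);rep("rim scene",P);print(P.round(1))
P=plane(c,np.array([[170,107],[603,101],[620,470],[168,470]])/6+[365-.4,235-.4],112);print(P.round(1));rep("rim top",P)
# clips in top: tips at z=52+79=131
print(plane(c,np.array([[690,230],[690,328],[125,235],[125,362]])/6+[365-.4,235-.4],131).round(1))
# zoomed views enhanced
for n,cc,b,k in (("e1",c,(375,240,485,330),7),("e2",s,(385,195,490,260),7)):
    f=cc["frame"][b[1]:b[3],b[0]:b[2],::-1]
    f=cv2.resize(f,None,fx=k,fy=k,interpolation=cv2.INTER_CUBIC)
    f=np.clip((f.astype(float)/110)**.6*200,0,255).astype(np.uint8)
    cv2.imwrite(f"pics/{n}.png",f)
E
```

```text
rim scene centre [ 486.8 -123.3] edges [100.2 120.  105.  125.9] dir01 deg -178.38
[[ 535.8  -59.   112. ]
 [ 435.8  -64.8  112. ]
 [ 435.4 -184.8  112. ]
 [ 540.3 -184.8  112. ]]
[[ 543.   -67.4  112. ]
 [ 547.9 -194.   112. ]
 [ 441.  -197.4  112. ]
 [ 438.1  -67.3  112. ]]
rim top centre [ 492.5 -131.5] edges [126.7 106.9 130.2 104.9] dir01 deg -88.26
[[ 508.9 -213.2  131. ]
 [ 481.  -212.7  131. ]
 [ 503.6  -52.   131. ]
 [ 467.7  -52.3  131. ]]
```

View pics/e1.png

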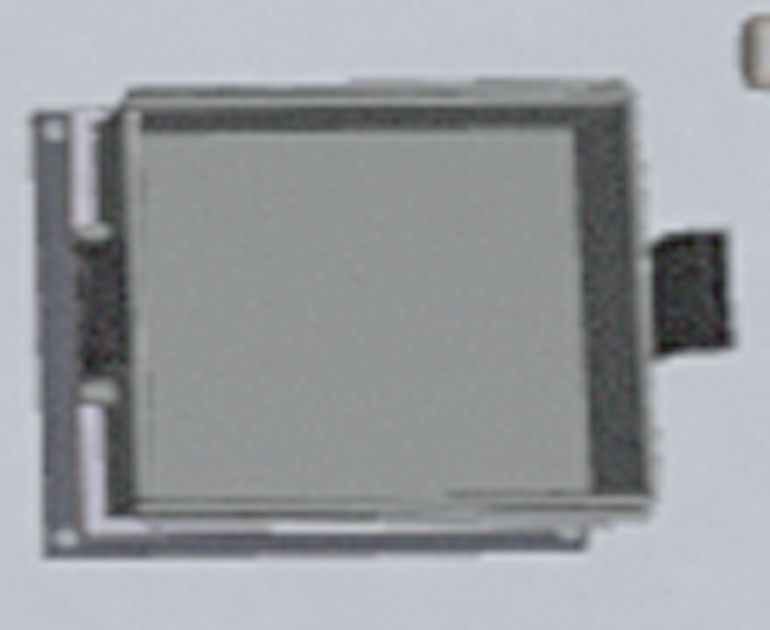

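View pics/e2.png

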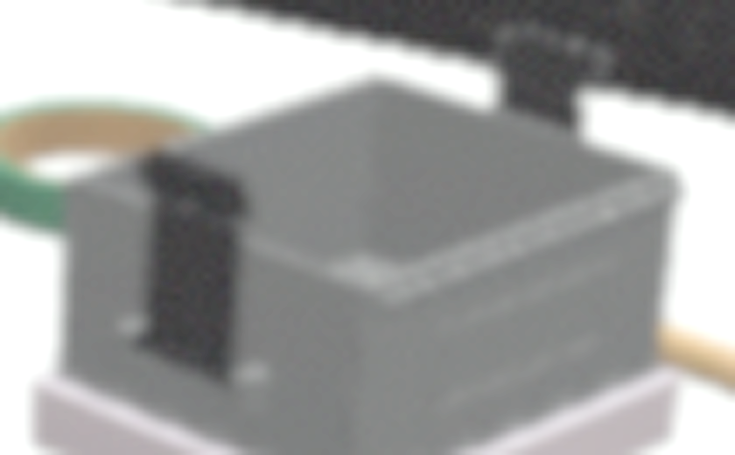

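```bash
python3 - <<'E'
from h import *
s=capture("scene");c=capture("top")
# order: (+x+y),(+x-y),(-x-y),(-x+y)
tp=np.array([[127,90],[633,85],[651,515],[135,513]])/7+[375-.43,240-.43]
sp=np.array([[65,187],[378,78],[680,186],[390,298]])/7+[385-.43,195-.43]
X=cv2.triangulatePoints(*[K(q)@np.c_[R.from_rotvec(q["rvec"]).as_matrix(),q["tvec"]] for q in (c,s)],tp.T,sp.T);X=(X[:3]/X[3]).T
print(X.round(1));rep("tri",X)
print("reproj",(proj(c,X)-tp).round(1).tolist(),(proj(s,X)-sp).round(1).tolist())
rep("top112",plane(c,tp,112));rep("scene112",plane(s,sp,112));rep("top108",plane(c,tp,108));rep("scene108",plane(s,sp,108));
E
```

```text
[[ 544.1  -67.7  105.2]
 [ 548.  -195.1  107.4]
 [ 442.  -197.5  106. ]
 [ 437.   -71.3  107.8]]
tri centre [ 492.8 -132.9] edges [127.4 106.  126.4 107.2] dir01 deg -88.01
reproj [[-0.1, -0.2], [-0.0, -0.0], [-0.5, -0.7], [0.7, 0.8]] [[0.2, 0.0], [0.0, -0.0], [0.9, -0.0], [-1.3, -0.0]]
top112 centre [ 492.3 -131.7] edges [126.9 106.8 127.4 104.7] dir01 deg -88.48
scene112 centre [ 483.5 -121.9] edges [130.2 106.  117.7 103.3] dir01 deg -87.25
top108 centre [ 492.6 -132.6] edges [127.4 107.2 127.9 105.2] dir01 deg -88.48
scene108 centre [ 490.3 -130. ] edges [131.7 107.2 119.  104.5] dir01 deg -87.25
```

```bash
cat >> h.py <<'E'
def to(x,y,z,jaw=None):
    """print shift (units 100mm) and rz (units 45deg) from the present pose, tool kept pointing down"""
    s=observe();Rm=R.from_quat(s["orientation"]);p=s["tool_pos"]
    if jaw is not None:
        best=None
        for k in(0,180):
            a=np.radians(jaw+k);yy=np.array([np.cos(a),np.sin(a),0]);zz=np.array([0,0,-1.]);T=R.from_matrix(np.c_[np.cross(yy,zz),yy,zz])
            rv=(Rm.inv()*T).as_rotvec()
            if best is None or np.linalg.norm(rv)<np.linalg.norm(best):best=rv
    else: best=np.zeros(3)
    yv=Rm.as_matrix()[:,1]
    print("t",round(s["t"],2),"pos",p.round(1),"jawdeg",np.degrees(np.arctan2(yv[1],yv[0])).round(2),"F",s["contact_force"].round(1),"open",round(s["opening"],1),"j7",s["joints"][6].round(2))
    print("shift",(Rm.inv().apply(np.array([x,y,z])-p)/100).round(3),"turn",(np.degrees(best)/45).round(3))
E
python3 -c "
from h import *
to(540,-20,200,15.8)"
```

```text
t 0.45 pos [181.  598.2 256.2] jawdeg 73.17 F [ 0.7  0.3 -0.1] open 85.4 j7 -0.05
shift [-5.226 -4.877  0.563] turn [-0.     0.     1.275]
```

```bash
python3 -m crank '[[[-0.28,-0.27,0,0,0,0],[-0.56,-0.54,0,0,0,0],[-0.8,-0.8,0.03,0,0,0],[-1,-1,0.05,0,0,0]]]'
python3 -m crank '[[[-0.28,-0.27,0,0,0,0],[-0.56,-0.54,0,0,0,0],[-0.8,-0.8,0.03,0,0,0],[-1,-1,0.05,0,0,0]]]'
python3 -m crank '[[[-0.28,-0.27,0,0,0,0],[-0.56,-0.54,0,0,0,0],[-0.8,-0.8,0.03,0,0,0],[-1,-1,0.05,0,0,0]]]'
python3 -c "
from h import *
to(560,-20,180,15.8)"
```

```text
t: 0.78
tool_pos: [249.2, 471.1, 251.3]
orientation: [0.147, 0.989, -0.0, 0.0]
contact_force: [0.4, 0.5, 0.9]
opening: 85.2
t: 1.12
tool_pos: [315.8, 346.1, 246.5]
orientation: [0.147, 0.989, 0.0, 0.0]
contact_force: [0.9, 0.3, 0.3]
opening: 85.4
t: 1.45
tool_pos: [382.3, 221.3, 241.6]
orientation: [0.147, 0.989, 0.0, 0.0]
contact_force: [0.5, -0.7, -0.4]
opening: 85.3
t 1.45 pos [382.3 221.3 241.6] jawdeg 73.04 F [ 0.5 -0.7 -0.4] open 85.3 j7 0.67
shift [-2.403 -1.79   0.616] turn [1.000e-03 0.000e+00 1.272e+00]
```

```bash
python3 -m crank '[[[-0.3,-0.22,0,0,0,0],[-0.6,-0.45,0.03,0,0,0],[-0.9,-0.67,0.07,0,0,0],[-1,-0.75,0.1,0,0,0]]]'
python3 -m crank '[[[-0.3,-0.22,0,0,0,0.15],[-0.6,-0.45,0.03,0,0,0.3],[-0.9,-0.67,0.07,0,0,0.45],[-1,-0.75,0.1,0,0,0.6],[-1,-0.75,0.1,0,0,0.75]]]'
python3 -c "
from h import *
to(685.5,-71.5,100,15.8)"
```

```text
t: 1.78
tool_pos: [457.8, 118.1, 231.7]
orientation: [0.149, 0.989, -0.0, 0.001]
contact_force: [-0.4, -0.9, -0.4]
opening: 85.1
t: 2.2
tool_pos: [530.4, 18.1, 220.9]
orientation: [0.433, 0.902, -0.001, 0.001]
contact_force: [-0.8, 0.1, 0.5]
opening: 85.4
t 2.2 pos [530.4  18.1 220.9] jawdeg 38.72 F [-0.8  0.1  0.5] open 85.4 j7 0.7
shift [-1.667  0.651  1.212] turn [-0.001  0.003  0.509]
```

```bash
python3 -m crank '[[[-0.25,0.1,0.2,0,0,0.15],[-0.5,0.2,0.4,0,0,0.3],[-0.75,0.3,0.6,0,0,0.45],[-1,0.4,0.75,0,0,0.51],[-1,0.4,0.75,0,0,0.51]]]' 0
python3 -c "
from h import *
to(685.5,-71.5,70,15.8)"
```

```text
t: 2.62
tool_pos: [624.3, -31.8, 141.3]
orientation: [0.601, 0.799, -0.003, -0.001]
contact_force: [-0.8, 1.2, -0.6]
opening: 42.4
t 2.62 pos [624.3 -31.8 141.3] jawdeg 16.16 F [-0.8  1.2 -0.6] open 42.4 j7 0.53
shift [-0.55   0.482  0.711] turn [-0.008  0.003  0.008]
```

```bash
python3 -m crank '[[[-0.25,0.2,0.25,0,0,0],[-0.5,0.43,0.5,0,0,0],[-0.55,0.48,0.71,0,0,0.01],[-0.55,0.48,0.71,0,0,0.01]]]' -0.3
python3 - <<'E'
from h import *
to(685.5,-71.5,28,15.8)
c=capture("top");s=capture("scene")
crop(c,"g1",340,130,460,230,5);crop(s,"g1s",290,180,420,280,5)
E
```

```text
t: 2.95
tool_pos: [683.6, -69.7, 69.8]
orientation: [0.602, 0.798, -0.003, -0.003]
contact_force: [-1.5, 0.1, -0.4]
opening: 55.5
t 2.95 pos [683.6 -69.7  69.8] jawdeg 15.91 F [-1.5  0.1 -0.4] open 55.5 j7 0.61
shift [-0.023  0.017  0.418] turn [-0.009 -0.001  0.002]
```

View pics/g1s.png

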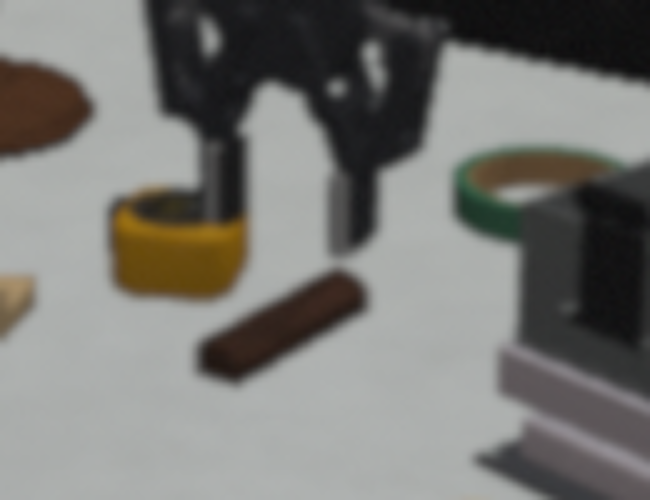

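View pics/g1.png

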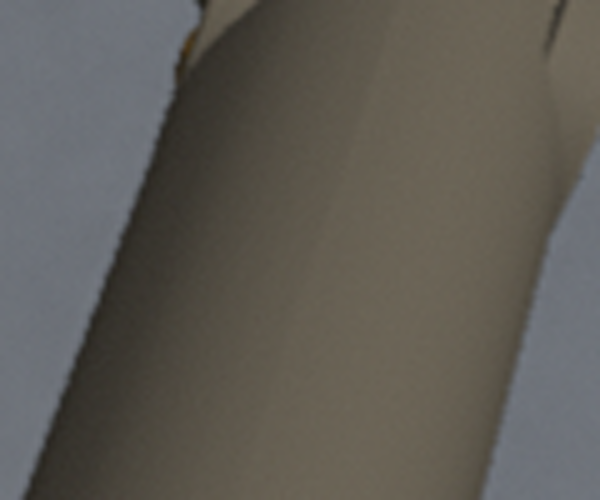

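The scene view shows the fingers straddling the offcut (crop 220,180 and 350,220; offcut at 285,325), with the tape measure behind the far finger. The arm hides the spot in the top view.

```bash
python3 -m crank '[[[-0.01,0.01,0.2,0,0,0],[-0.01,0.01,0.42,0,0,0],[-0.01,0.01,0.42,0,0,0]]]' -0.3
python3 -m crank '[[[0,0,0,0,0,0],[0,0,0,0,0,0],[0,0,0,0,0,0],[0,0,0,0,0,0],[0,0,0,0,0,0]]]' 1 40
python3 -m crank '[[[0,0,-0.3,0,0,0],[0,0,-0.6,0,0,0],[0,0,-1,0,0,0],[0,0,-1,0,0,0]]]'
python3 - <<'E'
from h import *
to(492.5,-132.7,170,1.6)
s=capture("scene")
crop(s,"g2s",290,140,420,260,5)
E
```

```text
t: 3.3
tool_pos: [684.7, -67.1, 31.6]
orientation: [0.601, 0.799, -0.0, -0.002]
contact_force: [-0.6, 1.2, -0.7]
opening: 55.2
t: 3.72
tool_pos: [688.1, -68.6, 36.9]
orientation: [0.601, 0.799, 0.001, 0.002]
contact_force: [-2.9, 1.4, 10.3]
opening: 17.8
t: 4.05
tool_pos: [690.6, -70.3, 144.1]
orientation: [0.602, 0.799, 0.004, 0.006]
contact_force: [2.3, -0.9, 1.7]
opening: -0.3
t 4.05 pos [690.6 -70.3 144.1] jawdeg 16.02 F [ 2.3 -0.9  1.7] open -0.3 j7 0.59
shift [-0.054 -2.073 -0.286] turn [0.017 0.004 0.32 ]
```

View pics/g2s.png

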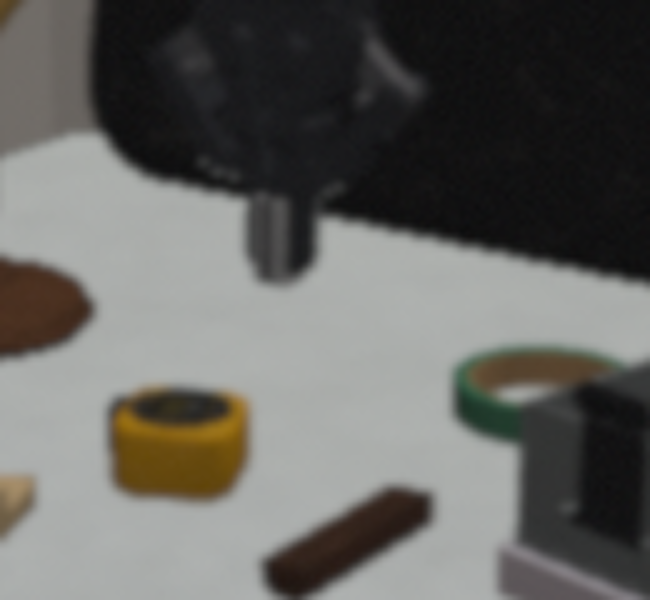

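The grasp missed: the fingers slid off and shut empty. The offcut shifted slightly, and now sits at scene crop (350,540). I'll measure it again.

```bash
python3 -m crank '[[[0,-0.4,-0.2,0,0,0],[0,-0.8,-0.4,0,0,0],[0,-1,-0.6,0,0,0],[0,-1,-0.6,0,0,0]]]' 0
python3 - <<'E'
from h import *
to(690,-70,80,15.8)
c=capture("top");s=capture("scene")
crop(c,"g3",350,150,470,250,6);crop(s,"g3s",310,220,400,270,8)
for z in (0,18): quad(s,330,232,385,262,lambda f:f.mean(2)<75,z,f"s{z}")
print(c["frame"][170:215:4,360:430:5].mean(2).round())
E
```

```text
t: 4.43
tool_pos: [588.0, -100.9, 198.3]
orientation: [0.604, 0.797, 0.001, 0.002]
contact_force: [1.2, -1.5, 1.3]
opening: 42.7
t 4.43 pos [ 588.  -100.9  198.3] jawdeg 15.69 F [ 1.2 -1.5  1.3] open 42.7 j7 0.61
shift [0.023 1.06  1.188] turn [ 0.006  0.002 -0.003]
s0 centre [668.2 -90.3] edges [124.6  32.7 124.6  32.7] dir01 deg -74.23
s18 centre [637.9 -64. ] edges [119.7  31.4 119.7  31.4] dir01 deg -74.23
[[115. 115. 113. 113. 113. 114. 113. 112. 112. 114. 109.  23.  54.  22.]
 [110. 113. 113. 115. 114. 116. 115. 113. 113. 113. 101.  29.  52.  14.]
 [113. 115. 115. 115. 114. 116. 114. 113. 113. 114.  42.  17.  58.  36.]
 [112. 115. 115. 114. 114. 114. 114. 114. 115. 116.  23.  52.  43.  32.]
 [114. 116. 115. 114. 115. 114. 114. 114. 113. 113.   4.  30.  34.  35.]
 [114. 114. 113. 114. 114. 115. 114. 114. 114. 115.  15.  38.  34.  35.]
 [112. 114. 113. 112. 115. 116. 116. 118.  78.  29.  28.  40.  38.  36.]
 [112. 113. 114. 113. 119.  76.  29.  28.  23.  18.  21.  45.  36.  34.]
 [114. 116.  65.  20.  26.  23.  23.  26.  27.  21.  18.  37.  36.  40.]
 [114. 117.  29.  19.  25.  29.  23.  21.  11.  71.  28.  25.  37.  62.]
 [114. 116.  27.  24.  26.  15.  72. 118. 113. 112.  19.  34.  34.  57.]
 [112. 115.  17.  82. 120. 116. 111. 112. 114. 111. 106.  37.  44.  47.]]
```

View pics/g3.png

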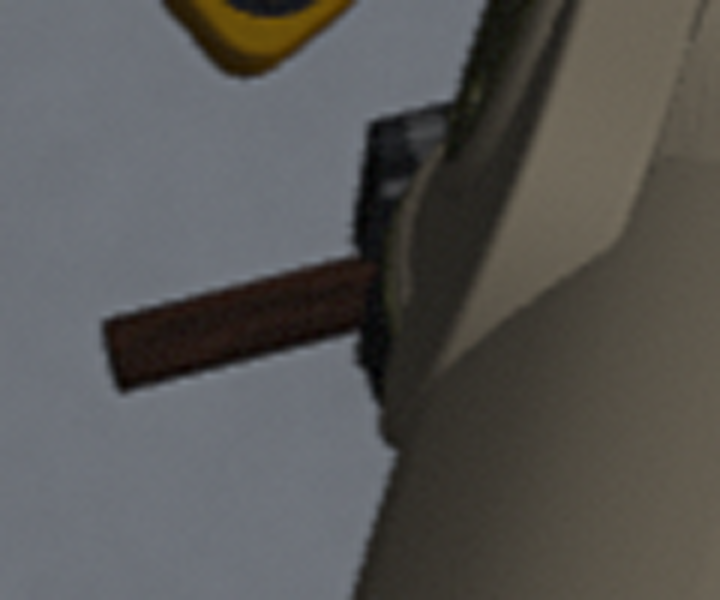

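View pics/g3s.png

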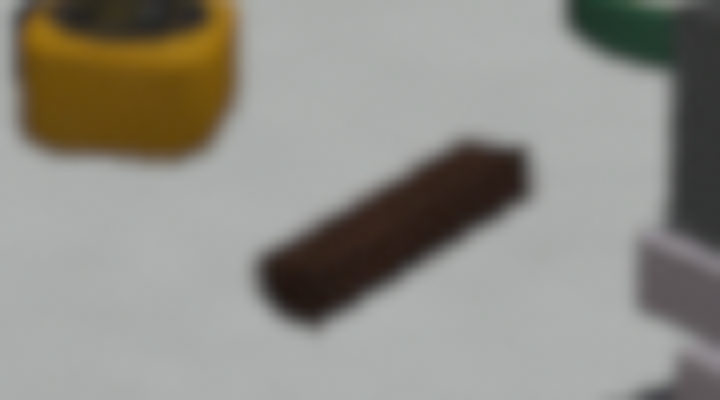

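```bash
python3 - <<'E'
from h import *
c=capture("top")
a=plane(c,[[363,187],[365.5,198.75]],18);b=plane(c,[[367.2,203.8],[370.3,215.3]],18)
print(b-a, np.array([685,-71.3])+(b-a).mean(0)[:2])
E
```

```text
[[-33.1462575   -8.55212168   0.        ]
 [-32.43212833  -9.66196856   0.        ]] [652.21080708 -80.40704512]
```

```bash
python3 -c "
from h import *
to(652.2,-80.4,70,15.8)"
```

```text
t 4.58 pos [590.7 -95.9 193.9] jawdeg 16.05 F [-0.6  0.3 -0.4] open 42.8 j7 0.61
shift [-0.021  0.631  1.241] turn [ 0.002 -0.001  0.005]
```

```bash
python3 -m crank '[[[-0.02,0.3,0.3,0,0,0],[-0.02,0.63,0.6,0,0,0],[-0.02,0.63,0.9,0,0,0],[-0.02,0.63,1,0,0,0],[-0.02,0.63,1,0,0,0]]]' -0.2
python3 -m crank '[[[0,0,0.24,0,0,0],[0,0,0.24,0,0,0],[0,0,0.24,0,0,0]]]'
python3 - <<'E'
from h import *
to(652.2,-80.4,24,15.8)
s=capture("scene")
crop(s,"g4s",310,200,400,270,8)
E
```

```text
t: 5.0
tool_pos: [649.2, -79.9, 88.1]
orientation: [0.601, 0.799, -0.003, -0.003]
contact_force: [-0.8, -0.1, 0.7]
opening: 51.4
t: 5.25
tool_pos: [651.0, -81.3, 69.8]
orientation: [0.602, 0.799, -0.0, -0.0]
contact_force: [0.2, -0.6, 1.0]
opening: 51.0
t 5.25 pos [651.  -81.3  69.8] jawdeg 15.99 F [ 0.2 -0.6  1. ] open 51.0 j7 0.64
shift [0.005 0.015 0.458] turn [-0.001 -0.     0.004]
```

View pics/g4s.png

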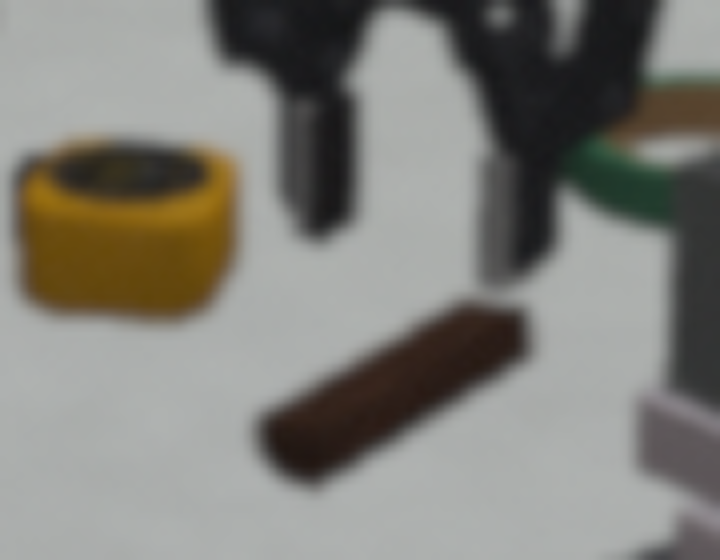

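```bash
python3 - <<'E'
from h import *
s=capture("scene")
print((proj(s,[[651,-81.3,48],[652.2,-80.4,9],[652.2,-80.4,18]])-[310,200])*8)
E
```

```text
[[413.98219873 246.01307416]
 [405.19865163 381.66438922]
 [405.92085699 350.56267368]]
```

```bash
python3 -m crank '[[[0,0,0.25,0,0,0],[0,0,0.42,0,0,0],[0,0,0.46,0,0,0],[0,0,0.46,0,0,0]]]'
python3 - <<'E'
from h import *
to(652.2,-80.4,24,15.8)
s=capture("scene")
crop(s,"g5s",310,200,400,270,8)
E
```

```text
t: 5.68
tool_pos: [651.2, -81.0, 23.4]
orientation: [0.602, 0.799, -0.0, -0.0]
contact_force: [0.1, 0.1, 0.1]
opening: 51.1
t 5.68 pos [651.2 -81.   23.4] jawdeg 16.02 F [0.1 0.1 0.1] open 51.1 j7 0.67
shift [ 0.003  0.012 -0.006] turn [-0.001 -0.     0.005]
```

View pics/g5s.png

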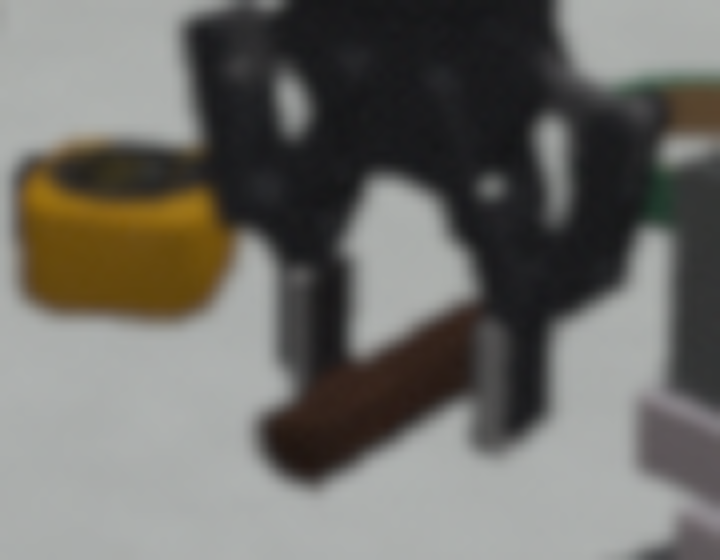

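The offcut (crop 370,410) is now between the pads (310,350 and 495,400).

```bash
python3 -m crank '[[[0,0,-0.01,0,0,0],[0,0,-0.01,0,0,0],[0,0,-0.01,0,0,0],[0,0,-0.01,0,0,0],[0,0,-0.01,0,0,0]]]' 1 30
python3 -m crank '[[[0,0,-0.01,0,0,0],[0,0,-0.01,0,0,0]]]' 1 60
```

```text
t: 6.15
tool_pos: [652.6, -81.4, 26.4]
orientation: [0.602, 0.799, 0.001, 0.001]
contact_force: [-1.8, -0.0, 6.5]
opening: 21.8
t: 6.32
tool_pos: [652.2, -81.2, 26.6]
orientation: [0.602, 0.799, 0.001, 0.001]
contact_force: [-0.6, -0.0, 7.3]
opening: 21.1
```

```bash
python3 -m crank '[[[0,0,-0.25,0,0,0],[0,0,-0.5,0,0,0],[0,0,-0.75,0,0,0],[0,0,-1,0,0,0],[0,0,-1,0,0,0]]]' 1 60
python3 -m crank '[[[0,0,-0.25,0,0,0],[0,0,-0.5,0,0,0],[0,0,-0.6,0,0,0],[0,0,-0.6,0,0,0]]]'
python3 - <<'E'
from h import *
to(492.5,-132.7,190,1.6)
s=capture("scene")
crop(s,"g6s",310,130,470,250,5)
E
```

```text
t: 6.73
tool_pos: [654.1, -82.0, 131.3]
orientation: [0.602, 0.799, 0.002, 0.004]
contact_force: [1.4, 0.6, 0.1]
opening: 21.0
t: 7.07
tool_pos: [652.8, -81.6, 188.1]
orientation: [0.602, 0.799, 0.001, 0.002]
contact_force: [0.6, -0.7, -0.8]
opening: 21.0
t 7.07 pos [652.8 -81.6 188.1] jawdeg 16.01 F [ 0.6 -0.7 -0.8] open 21.0 j7 0.6
shift [-0.049 -1.682 -0.026] turn [0.006 0.001 0.32 ]
```

View pics/g6s.png

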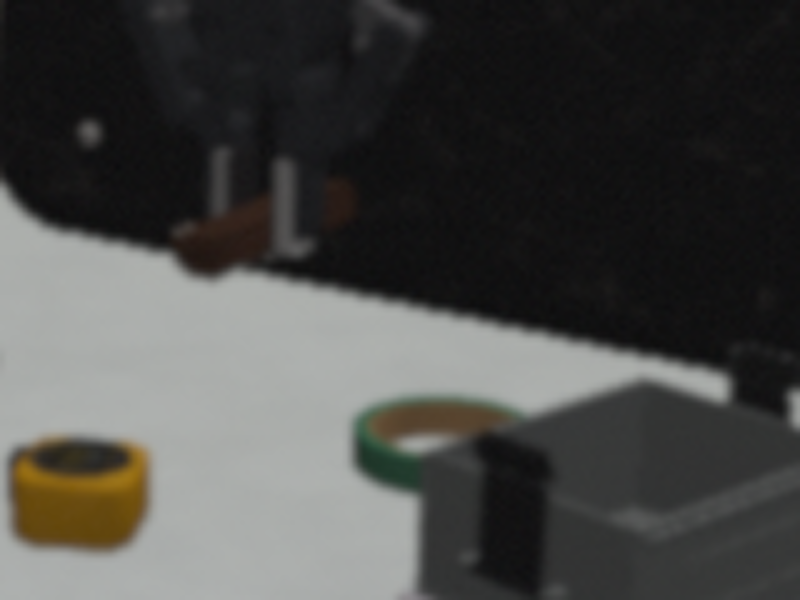

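The offcut is held level between the pads (crop 265,235).

```bash
python3 -m crank '[[[-0.01,-0.3,0,0,0,0.08],[-0.02,-0.6,0,0,0,0.16],[-0.03,-0.9,0,0,0,0.24],[-0.03,-1,0,0,0,0.32],[-0.03,-1,0,0,0,0.32]]]'
python3 - <<'E'
from h import *
to(492.5,-131.7,190,1.6)
E
```

```text
t: 7.53
tool_pos: [552.9, -112.9, 183.5]
orientation: [0.699, 0.715, -0.001, -0.002]
contact_force: [-0.3, -0.4, -0.1]
opening: 20.5
t 7.53 pos [ 552.9 -112.9  183.5] jawdeg 1.25 F [-0.3 -0.4 -0.1] open 20.5 j7 0.4
shift [-0.175 -0.608 -0.063] turn [-0.004 -0.001 -0.008]
```

```bash
python3 -m crank '[[[0.08,-0.3,0,0,0,0],[0.17,-0.6,0,0,0,-0.01],[0.19,-0.61,0,0,0,-0.01],[0.19,-0.61,0,0,0,-0.01]]]'
python3 - <<'E'
from h import *
to(492.5,-131.7,90,1.6)
c=capture("top");s=capture("scene")
crop(s,"g7s",380,130,500,250,5);crop(c,"g7",340,210,480,330,5)
E
```

```text
t: 7.87
tool_pos: [493.6, -92.6, 184.1]
orientation: [0.693, 0.721, 0.0, -0.001]
contact_force: [0.2, -0.4, -0.1]
opening: 20.6
t 7.87 pos [493.6 -92.6 184.1] jawdeg 2.26 F [ 0.2 -0.4 -0.1] open 20.6 j7 0.32
shift [-0.392 -0.025  0.941] turn [-0.002 -0.002  0.015]
```

View pics/g7s.png

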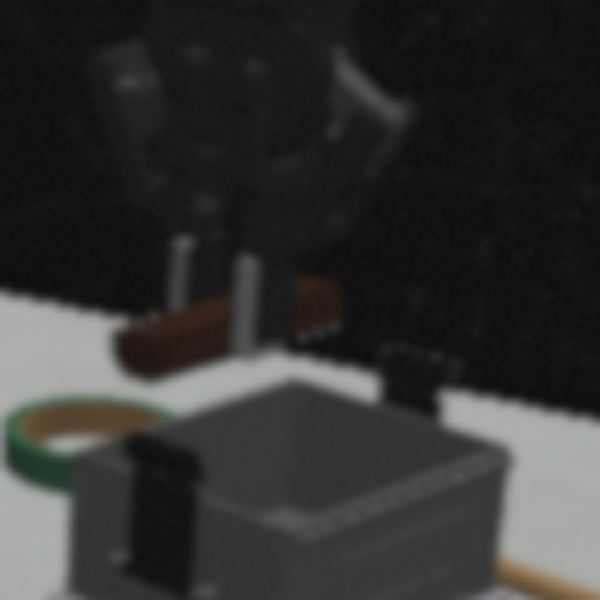

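View pics/g7.png

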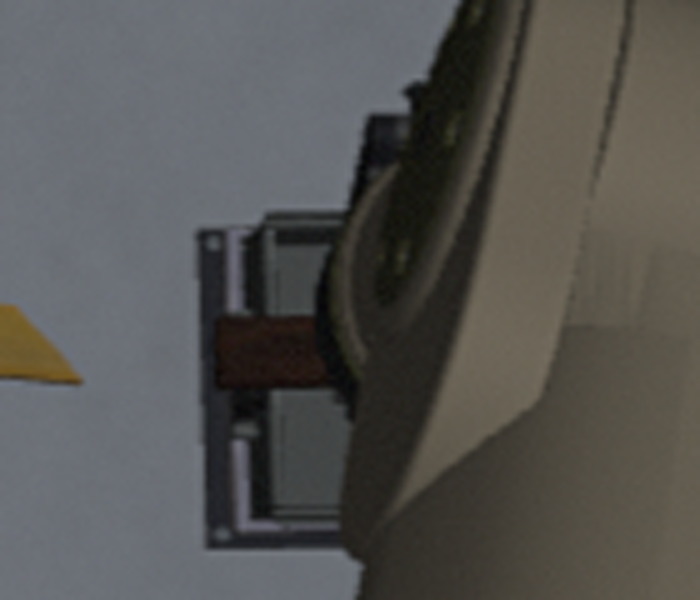

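```bash
python3 -m crank '[[[-0.2,-0.02,0,0,0,0],[-0.39,-0.02,0,0,0,0.01],[-0.39,-0.02,0,0,0,0.01],[-0.39,-0.02,0,0,0,0.01]]]'
python3 - <<'E'
from h import *
c=capture("top")
print(plane(c,[[383.1,281]],175))
to(492.5,-131.7,90,1.6)
s=capture("scene")
crop(s,"g8s",380,130,500,250,5)
E
```

```text
t: 8.3
tool_pos: [494.9, -134.7, 185.1]
orientation: [0.698, 0.716, -0.001, 0.001]
contact_force: [0.2, 0.6, -0.2]
opening: 20.7
[[487.727427   -42.62722953 175.        ]]
t 8.35 pos [ 494.8 -133.6  185. ] jawdeg 1.6 F [ 1.   0.1 -0.5] open 20.6 j7 0.41
shift [ 0.021 -0.022  0.95 ] turn [-0.001  0.001  0.   ]
```

View pics/g8s.png

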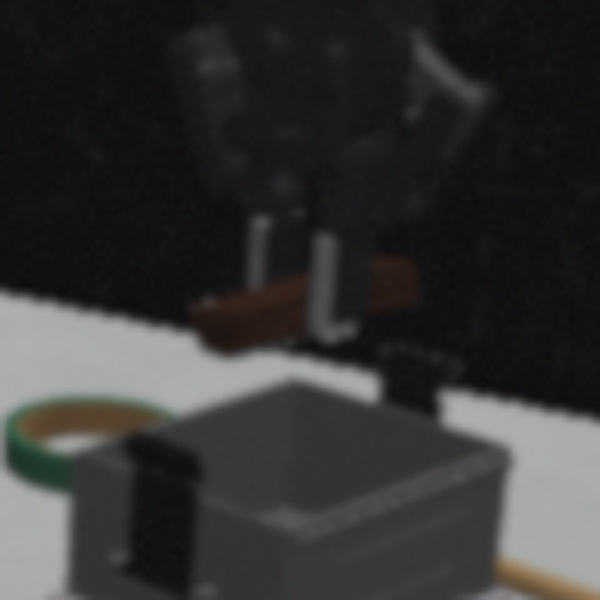

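```bash
python3 -m crank '[[[0.02,0,0.25,0,0,0],[0.02,0,0.5,0,0,0],[0.02,0,0.75,0,0,0],[0.02,0,0.95,0,0,0],[0.02,0,0.95,0,0,0]]]'
python3 -m crank '[[[0,0,0.03,0,0,0],[0,0,0.03,0,0,0]]]'
python3 -m crank '[[[0,0,0,0,0,0],[0,0,0,0,0,0],[0,0,0,0,0,0]]]' 0.1
python3 -m crank '[[[0,0,-0.25,0,0,0],[0,0,-0.5,0,0,0],[0,0,-0.75,0,0,0],[0,0,-1,0,0,0],[0,0,-1,0,0,0]]]'
python3 - <<'E'
from h import *
s=capture("scene");c=capture("top")
crop(s,"g9s",380,130,500,250,5);crop(c,"g9",340,210,480,330,5)
to(475,223.7,130,-1)
E
```

```text
t: 8.82
tool_pos: [492.0, -129.5, 86.5]
orientation: [0.696, 0.718, -0.002, -0.003]
contact_force: [-0.6, 0.7, -0.5]
opening: 20.7
t: 8.98
tool_pos: [494.7, -131.1, 87.9]
orientation: [0.697, 0.717, 0.0, 0.0]
contact_force: [0.1, 0.6, -0.7]
opening: 21.3
t: 9.23
tool_pos: [494.8, -131.4, 88.4]
orientation: [0.697, 0.717, 0.001, 0.001]
contact_force: [-0.2, -0.2, 0.5]
opening: 38.7
t: 9.65
tool_pos: [496.6, -132.5, 192.6]
orientation: [0.697, 0.717, 0.003, 0.003]
contact_force: [1.1, -0.4, 0.3]
opening: 38.2
t 9.75 pos [ 494.9 -131.4  188.7] jawdeg 1.63 F [ 0.4  0.7 -0.4] open 38.4 j7 0.4
shift [ 3.555 -0.099  0.588] turn [ 0.004 -0.001  0.059]
```

View pics/g9s.png

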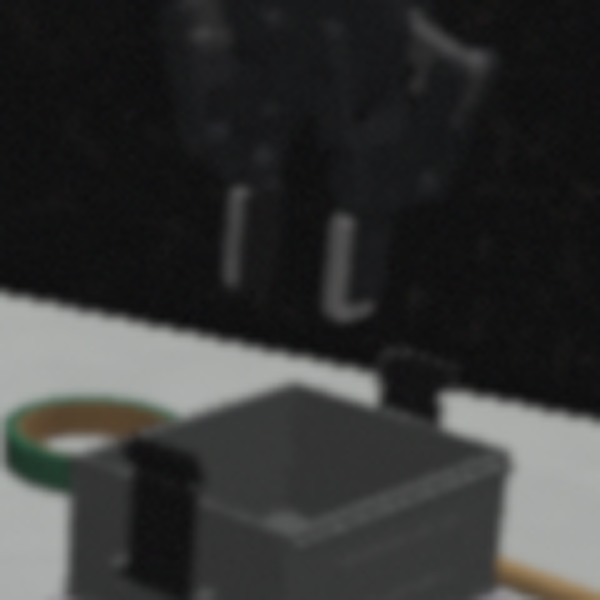

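View pics/g9.png

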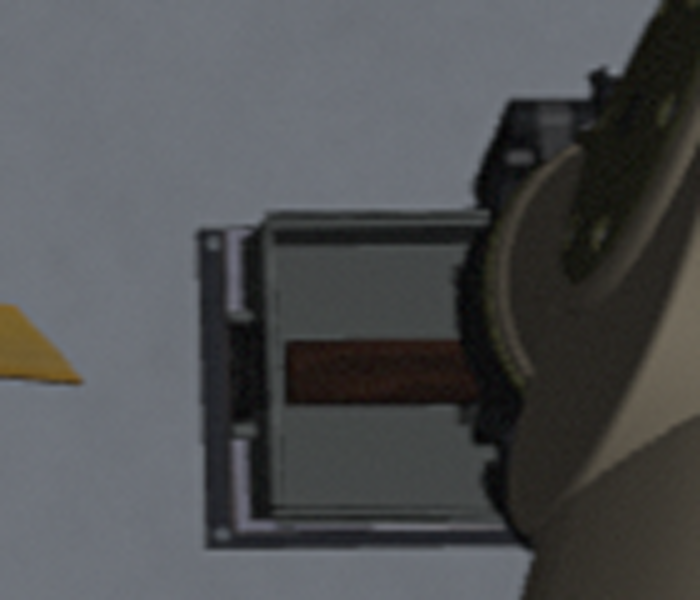

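The offcut is lying flat in the tub (top crop 285–475, 340–403). Next I'll go to the lid.

```bash
python3 -m crank '[[[0.35,0,0,0,0,0],[0.7,0,0,0,0,0],[1,-0.03,0,0,0,0]]]' -0.3
python3 -m crank '[[[0.35,0,0,0,0,0],[0.7,0,0,0,0,0],[1,-0.03,0,0,0,0]]]'
python3 -m crank '[[[0.35,0,0,0,0,0],[0.7,0,0.1,0,0,0.05],[1,-0.03,0.2,0,0,0.06],[1,-0.03,0.2,0,0,0.06]]]'
python3 - <<'E'
from h import *
to(476,223.7,100,-1)
E
```

```text
t: 10.0
tool_pos: [487.7, -29.7, 186.4]
orientation: [0.697, 0.717, -0.0, -0.0]
contact_force: [0.6, 1.0, 0.7]
opening: 55.8
t: 10.25
tool_pos: [481.6, 71.0, 186.5]
orientation: [0.697, 0.717, -0.0, -0.0]
contact_force: [0.7, 0.2, -0.1]
opening: 55.6
t: 10.58
tool_pos: [473.4, 175.4, 164.2]
orientation: [0.711, 0.704, -0.002, -0.002]
contact_force: [-0.5, 0.8, -0.2]
opening: 55.3
t 10.58 pos [473.4 175.4 164.2] jawdeg -0.55 F [-0.5  0.8 -0.2] open 55.3 j7 -0.29
shift [0.483 0.025 0.642] turn [-0.006  0.     0.01 ]
```

```bash
python3 -m crank '[[[0.25,0.02,0.3,0,0,0],[0.48,0.02,0.6,0,0,0.01],[0.48,0.02,0.64,0,0,0.01],[0.48,0.02,0.64,0,0,0.01]]]' 0.2
python3 - <<'E'
from h import *
to(476,224,70,-1)
s=capture("scene");c=capture("top")
crop(s,"l1s",220,240,360,370,5);crop(c,"l1",180,220,320,340,5)
E
```

```text
t: 10.92
tool_pos: [477.1, 216.3, 100.0]
orientation: [0.715, 0.699, -0.003, -0.0]
contact_force: [0.9, -0.6, -0.1]
opening: 34.3
t 10.92 pos [477.1 216.3 100. ] jawdeg -1.37 F [ 0.9 -0.6 -0.1] open 34.3 j7 -0.32
shift [ 0.078 -0.011  0.3  ] turn [-0.007  0.005 -0.008]
```

View pics/l1s.png

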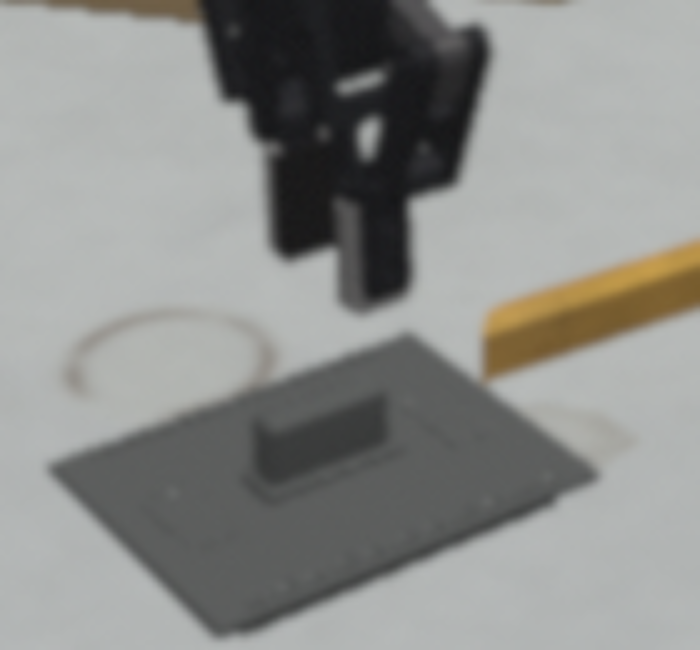

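View pics/l1.png

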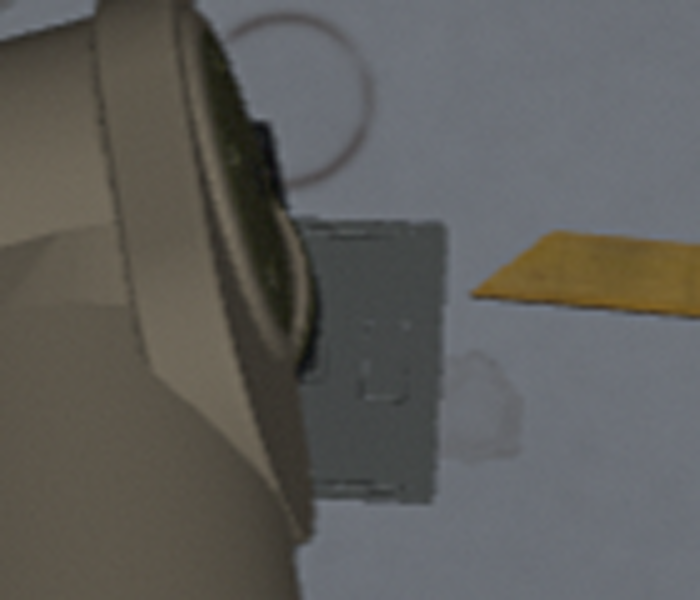

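```bash
python3 -m crank '[[[0.07,-0.01,0.2,0,0,0],[0.07,-0.01,0.4,0,0,0],[0.07,-0.01,0.55,0,0,0],[0.07,-0.01,0.55,0,0,0],[0.07,-0.01,0.55,0,0,0]]]'
python3 - <<'E'
from h import *
to(476,224,40,-1)
s=capture("scene")
crop(s,"l2s",220,240,360,370,5)
E
```

```text
t: 11.43
tool_pos: [479.1, 222.1, 49.0]
orientation: [0.717, 0.697, -0.0, 0.0]
contact_force: [-0.0, -0.1, 1.3]
opening: 34.2
t 11.43 pos [479.1 222.1  49. ] jawdeg -1.63 F [-0.  -0.1  1.3] open 34.2 j7 -0.28
shift [ 0.018 -0.031  0.09 ] turn [ 0.     0.    -0.014]
```

View pics/l2s.png

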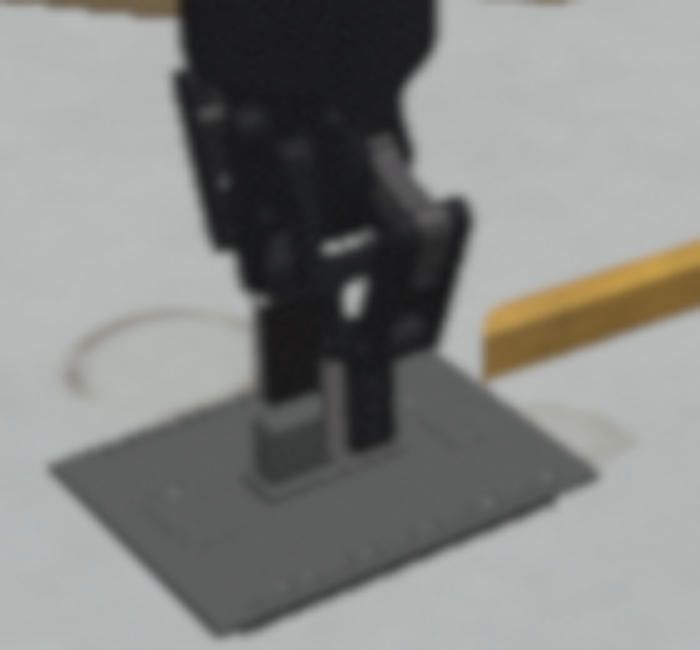

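```bash
python3 -m crank '[[[0.025,-0.01,0.05,0,0,0.01],[0.025,-0.01,0.09,0,0,0.01],[0.025,-0.01,0.09,0,0,0.01]]]'
python3 -m crank '[[[0,0,0,0,0,0],[0,0,0,0,0,0],[0,0,0,0,0,0],[0,0,0,0,0,0]]]' 1 40
python3 -c "
from h import *
to(476,224,40,-1)"
```

```text
t: 11.73
tool_pos: [477.6, 226.1, 39.2]
orientation: [0.719, 0.695, 0.0, -0.0]
contact_force: [0.2, 1.0, -0.4]
opening: 34.4
t: 12.07
tool_pos: [477.9, 225.9, 39.6]
orientation: [0.719, 0.695, 0.0, 0.0]
contact_force: [-1.0, -1.0, 1.8]
opening: 11.0
t 12.07 pos [477.9 225.9  39.6] jawdeg -1.98 F [-1.  -1.   1.8] open 11.0 j7 -0.29
shift [-0.02  -0.019 -0.004] turn [ 0.    -0.    -0.022]
```

```bash
python3 -m crank '[[[0,0,0,0,0,0],[0,0,-0.3,0,0,0],[0,0,-0.6,0,0,0],[0,0,-0.9,0,0,0],[0,0,-1,0,0,0]]]' 1 80
python3 -m crank '[[[0,0,-0.3,0,0,0],[0,0,-0.6,0,0,0],[0,0,-0.65,0,0,0],[0,0,-0.65,0,0,0]]]'
python3 - <<'E'
from h import *
to(494,-131.5,200,1.6)
s=capture("scene");c=capture("top")
crop(s,"l3s",220,170,380,300,5);crop(c,"l3",160,220,320,340,5)
E
```

```text
t: 12.48
tool_pos: [479.5, 226.2, 143.3]
orientation: [0.719, 0.695, 0.003, 0.0]
contact_force: [1.3, 1.5, -0.8]
opening: 10.1
t: 12.82
tool_pos: [478.7, 226.3, 206.1]
orientation: [0.719, 0.695, 0.002, 0.0]
contact_force: [-0.1, -0.3, -1.1]
opening: 10.2
t 12.82 pos [478.7 226.3 206.1] jawdeg -1.98 F [-0.1 -0.3 -1.1] open 10.2 j7 -0.41
shift [-3.57   0.276  0.052] turn [ 0.004 -0.003 -0.08 ]
```

View pics/l3s.png

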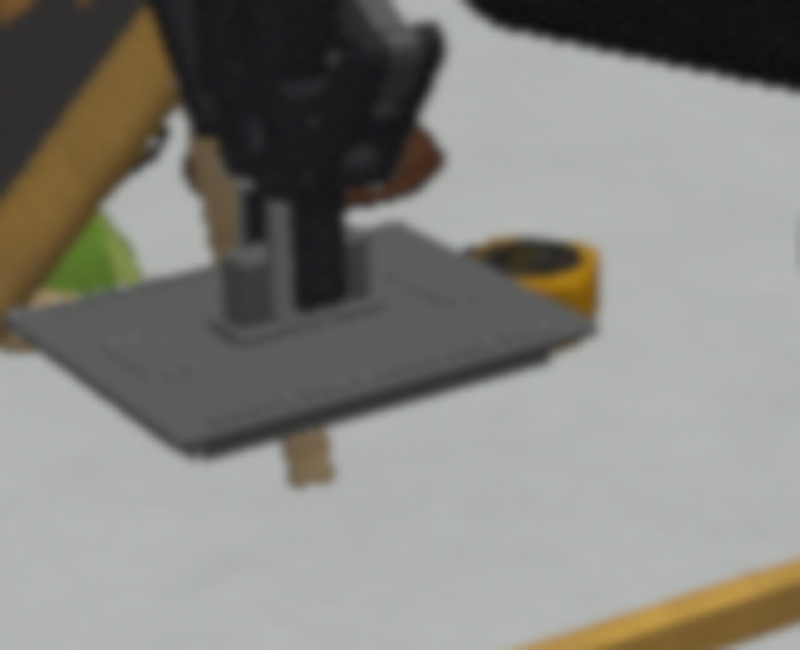

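View pics/l3.png

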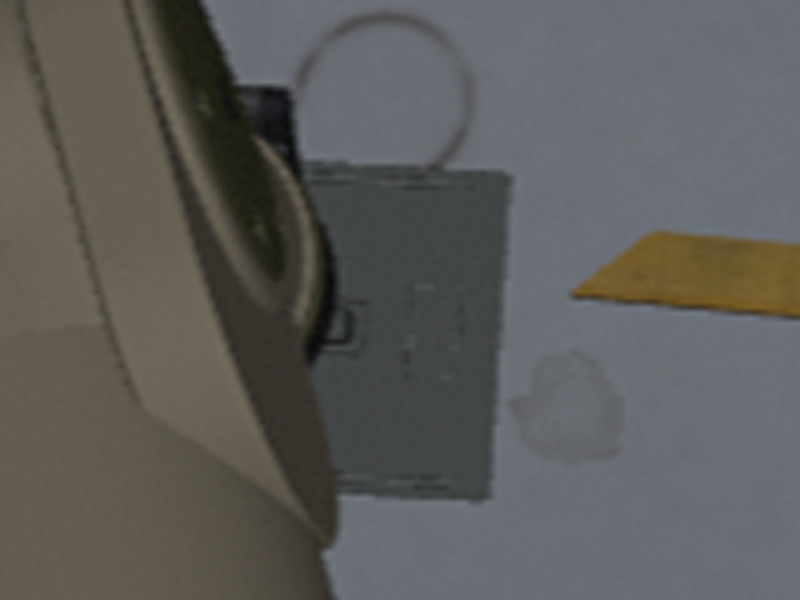

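```bash
python3 - <<'E'
from h import *
c=capture("top")
P=plane(c,np.array([[511,174],[490,499]])/5+[160-.4,220-.4],178.5);print(P)
d=P[0]-P[1];print(np.linalg.norm(d),np.degrees(np.arctan2(d[1],d[0])))
a=np.arctan2(d[1],d[0]);m=P.mean(0)[:2]+68*np.array([-np.sin(a),np.cos(a)]);print("lid centre",m,observe()["tool_pos"])
E
```

```text
[[525.89209407 154.72796616 178.5       ]
 [421.58086756 157.49941462 178.5       ]]
104.34803736603703 -1.521935427995569
lid centre [475.54253774 224.08970203] [476.89329551 225.56511459 202.69712919]
```

```bash
python3 -m crank '[[[-0.3,0.02,0,0,0,0],[-0.6,0.04,0,0,0,0],[-0.9,0.06,0,0,0,0],[-1,0.07,0,0,0,0]]]'
python3 -m crank '[[[-0.3,0.02,0,0,0,0],[-0.6,0.04,0,0,0,0],[-0.9,0.06,0,0,0,0],[-1,0.07,0,0,0,0]]]'
python3 -m crank '[[[-0.3,0.02,0,0,0,0],[-0.6,0.04,0,0,0,0],[-0.9,0.06,0,0,0,-0.04],[-1,0.07,0,0,0,-0.08]]]'
python3 - <<'E'
from h import *
to(494,-132,200,1.6)
E
```

```text
t: 13.3
tool_pos: [480.6, 120.3, 202.8]
orientation: [0.721, 0.693, -0.002, 0.0]
contact_force: [0.8, -0.6, -0.9]
opening: 10.1
t: 13.63
tool_pos: [483.9, 20.5, 203.2]
orientation: [0.721, 0.693, -0.001, -0.0]
contact_force: [0.5, -0.2, -0.6]
opening: 10.4
t: 13.97
tool_pos: [487.3, -79.2, 203.4]
orientation: [0.698, 0.716, -0.001, 0.0]
contact_force: [-0.1, 0.3, -0.5]
opening: 10.8
t 13.97 pos [487.3 -79.2 203.4] jawdeg 1.42 F [-0.1  0.3 -0.5] open 10.8 j7 0.25
shift [-0.53   0.054  0.035] turn [-0.002  0.002 -0.004]
```

```bash
python3 -m crank '[[[-0.25,0.03,0,0,0,0],[-0.5,0.05,0,0,0,0],[-0.52,0.06,0.05,0,0,0],[-0.52,0.06,0.05,0,0,0],[-0.52,0.06,0.05,0,0,0]]]'
python3 - <<'E'
from h import *
to(494,-132,200,1.6)
s=capture("scene");c=capture("top")
crop(s,"p1s",370,120,510,260,5);crop(c,"p1",360,220,480,340,6)
to(494,-132,200,1.6)
E
```

```text
t: 14.38
tool_pos: [495.2, -125.8, 198.1]
orientation: [0.697, 0.717, -0.001, -0.001]
contact_force: [-0.1, -0.2, -1.0]
opening: 10.3
t 14.38 pos [ 495.2 -125.8  198.1] jawdeg 1.61 F [-0.1 -0.2 -1. ] open 10.3 j7 0.39
shift [-0.062 -0.014 -0.019] turn [-0.003 -0.     0.   ]
t 14.48 pos [ 495.7 -125.1  198.7] jawdeg 1.72 F [ 0.1  0.4 -0.2] open 10.5 j7 0.39
shift [-0.069 -0.019 -0.013] turn [-0.002 -0.001  0.003]
```

View pics/p1s.png

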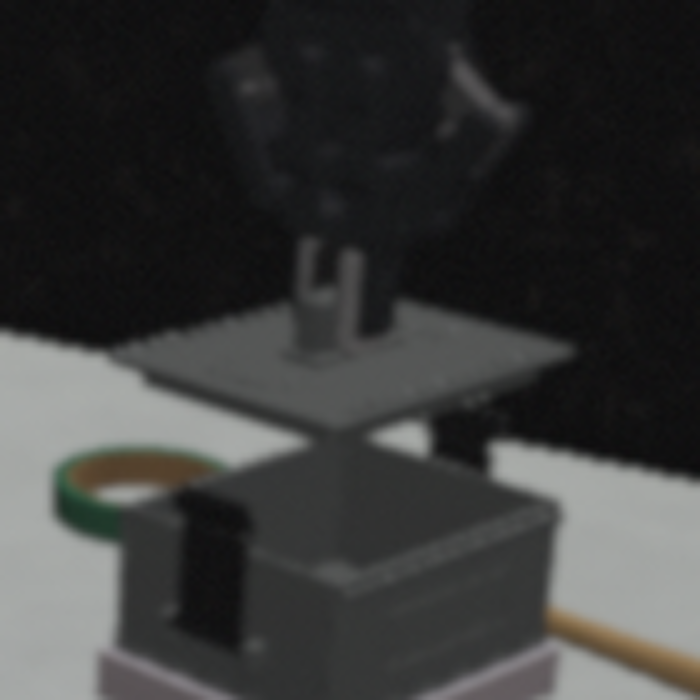

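View pics/p1.png

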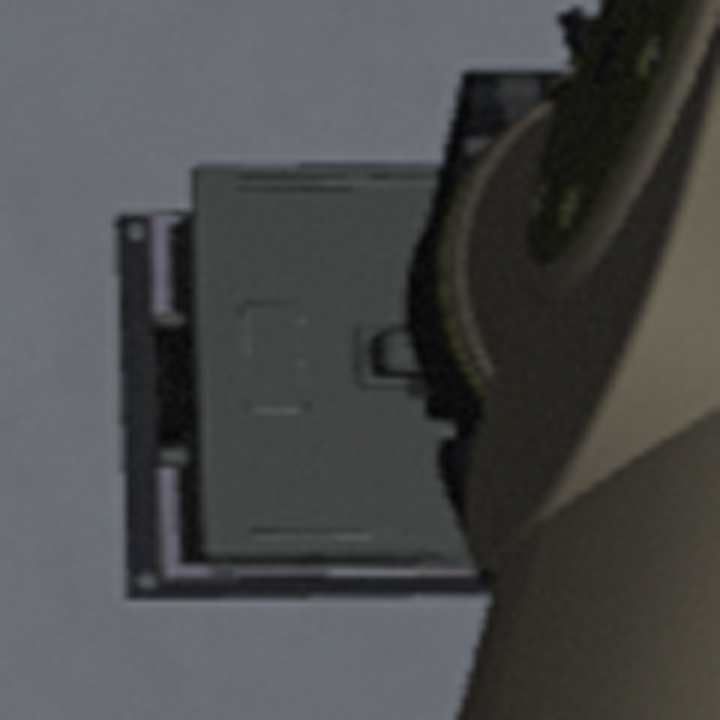

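```bash
python3 - <<'E'
from h import *
c=capture("top");s=capture("scene")
p=observe()["tool_pos"];z=p[2]-27.6
P=plane(c,np.array([[193,167],[204,556]])/6+[360-.42,220-.42],z)
d=P[0]-P[1];a=np.arctan2(d[1],d[0]);m=P.mean(0)[:2]-68*np.array([-np.sin(a),np.cos(a)])
print(np.linalg.norm(d),np.degrees(a),"lid centre cam",m,"tcp",p)
# scene: left(+x+y),near(-x+y),right(-x-y)
Q=plane(s,np.array([[112,352],[337,434],[575,350]])/5+[370-.4,120-.4],z);print(Q.round(1),"mid diag",(Q[0]+Q[2])/2)
E
```

```text
105.61399008045316 1.8879940148087053 lid centre cam [ 492.94092496 -126.58888891] tcp [ 495.91163949 -125.26493006  199.12660173]
[[ 537.6  -51.9  171.5]
 [ 428.1  -48.9  171.5]
 [ 436.7 -184.5  171.5]] mid diag [ 487.11358679 -118.20194139  171.52660173]
```

```bash
python3 -c "
from h import *
to(495.5,-131.2,165,1.6)"
```

```text
t 14.58 pos [ 495.9 -125.3  199.1] jawdeg 1.74 F [ 0.1  0.2 -0.9] open 10.4 j7 0.39
shift [-0.059 -0.006  0.341] turn [-0.    -0.     0.003]
```

```bash
python3 -m crank '[[[-0.06,0,0.15,0,0,0],[-0.06,0,0.34,0,0,0],[-0.06,0,0.34,0,0,0],[-0.06,0,0.34,0,0,0]]]'
python3 - <<'E'
from h import *
c=capture("top");s=capture("scene")
to(495.5,-131.2,165,1.6)
crop(s,"p2s",370,150,510,260,5);crop(c,"p2",360,220,480,340,6)
E
```

```text
t: 14.92
tool_pos: [495.4, -131.8, 164.9]
orientation: [0.697, 0.717, -0.001, -0.001]
contact_force: [1.1, -0.5, -0.7]
opening: 10.6
t 15.02 pos [ 496.5 -132.2  166.2] jawdeg 1.66 F [-0.4 -0.3 -1.1] open 10.2 j7 0.43
shift [ 0.011 -0.009  0.012] turn [0.001 0.    0.001]
```

View pics/p2s.png

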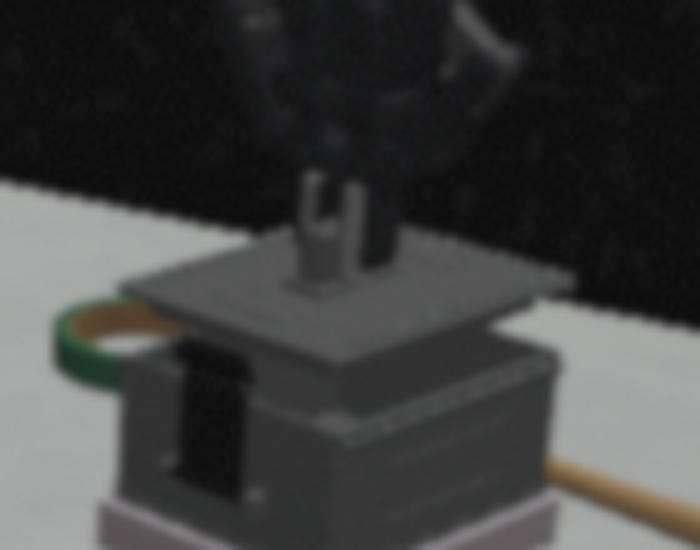

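View pics/p2.png

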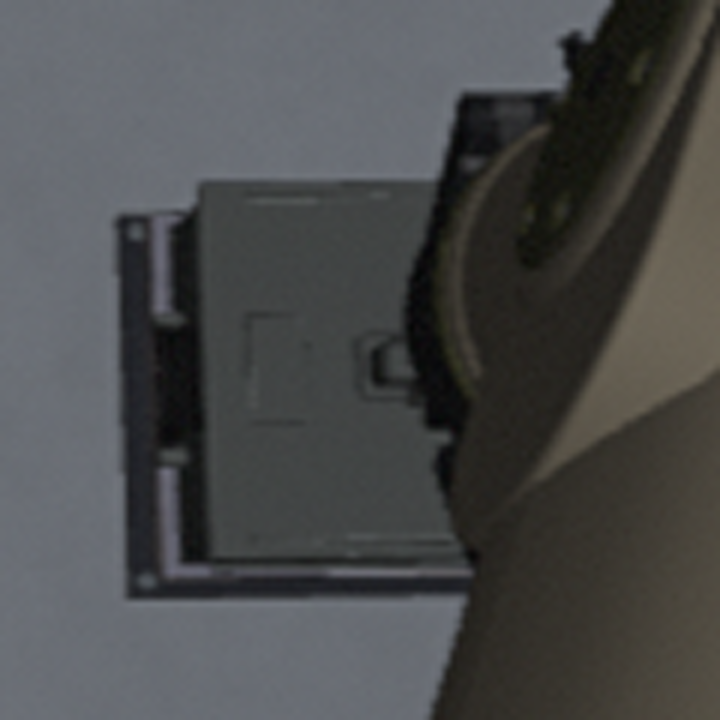

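```bash
python3 - <<'E'
from h import *
c=capture("top");s=capture("scene")
p=observe()["tool_pos"];print(p)
y=np.radians(1.6);Rz=np.array([[np.cos(y),-np.sin(y)],[np.sin(y),np.cos(y)]])
for ctr in ([495.5,-131.2],[492.5,-132]):
  for nm,hx,hy,z in (("lid",53,68,p[2]-27.6),("rim112",52,65,112),("rim108",52,65,108)):
    q=np.c_[(np.array([[hx,hy],[-hx,hy],[-hx,-hy]])@Rz.T+ctr),[z]*3]
    print(ctr,nm,"scene",((proj(s,q)-[370,150])*5+2).round(0).tolist(),"top",((proj(c,q)-[360,220])*6+2.5).round(0).tolist())
E
```

```text
[ 496.61830772 -132.44507457  166.34549584]
[495.5, -131.2] lid scene [[110.0, 276.0], [333.0, 355.0], [575.0, 271.0]] top [[194.0, 172.0], [203.0, 549.0], [688.0, 546.0]]
[495.5, -131.2] rim112 scene [[115.0, 342.0], [331.0, 425.0], [560.0, 340.0]] top [[191.0, 188.0], [200.0, 547.0], [651.0, 545.0]]
[495.5, -131.2] rim108 scene [[114.0, 352.0], [330.0, 435.0], [559.0, 350.0]] top [[189.0, 190.0], [198.0, 548.0], [647.0, 545.0]]
[492.5, -132] lid scene [[118.0, 277.0], [341.0, 357.0], [583.0, 273.0]] top [[197.0, 183.0], [205.0, 560.0], [691.0, 557.0]]
[492.5, -132] rim112 scene [[122.0, 344.0], [339.0, 427.0], [568.0, 342.0]] top [[194.0, 198.0], [202.0, 558.0], [653.0, 556.0]]
[492.5, -132] rim108 scene [[121.0, 354.0], [338.0, 438.0], [567.0, 352.0]] top [[192.0, 200.0], [200.0, 558.0], [650.0, 556.0]]
```

Relative to the rim, the lid lines up to within about half a pixel in both views. I'll lower it gently and watch the force.

```bash
python3 -m crank '[[[0,0,0.05,0,0,0],[0,0,0.1,0,0,0],[0,0,0.1,0,0,0]]]' 1 100
python3 -m crank '[[[0,0,0.03,0,0,0],[0,0,0.06,0,0,0],[0,0,0.06,0,0,0]]]'
python3 -m crank '[[[0,0,0.02,0,0,0],[0,0,0.04,0,0,0],[0,0,0.04,0,0,0]]]'
```

```text
t: 15.37
tool_pos: [495.6, -132.1, 154.4]
orientation: [0.697, 0.717, -0.0, -0.001]
contact_force: [-0.3, 1.5, -0.9]
opening: 10.1
t: 15.62
tool_pos: [496.0, -132.3, 148.9]
orientation: [0.697, 0.717, -0.0, -0.0]
contact_force: [1.1, 1.3, 2.5]
opening: 9.9
t: 15.87
tool_pos: [496.1, -132.5, 145.2]
orientation: [0.697, 0.717, 0.0, 0.0]
contact_force: [0.1, 2.7, 3.8]
opening: 9.9
```

```bash
python3 -m crank '[[[0,0,0.02,0,0,0],[0,0,0.04,0,0,0],[0,0,0.04,0,0,0]]]'
python3 -m crank '[[[0,0,0.02,0,0,0],[0,0,0.04,0,0,0],[0,0,0.04,0,0,0]]]'
python3 - <<'E'
from h import *
c=capture("top");s=capture("scene")
to(495.5,-131.2,140,1.6);print(observe()["ft_torque"])
crop(s,"p3s",370,150,510,260,5);crop(c,"p3",360,220,480,340,6)
E
```

```text
t: 16.12
tool_pos: [496.3, -132.6, 141.3]
orientation: [0.697, 0.717, 0.0, 0.0]
contact_force: [-0.1, 1.1, 4.9]
opening: 10.1
t: 16.37
tool_pos: [496.4, -132.7, 137.5]
orientation: [0.697, 0.717, 0.0, 0.0]
contact_force: [-0.3, 1.3, 7.0]
opening: 9.4
t 16.47 pos [ 496.4 -132.7  137.7] jawdeg 1.62 F [-0.6  2.1  6.8] open 9.3 j7 0.46
shift [ 0.015 -0.008 -0.023] turn [0.001 0.    0.   ]
[ 0.21018967  0.09026467 -0.01148792]
```

View pics/p3s.png

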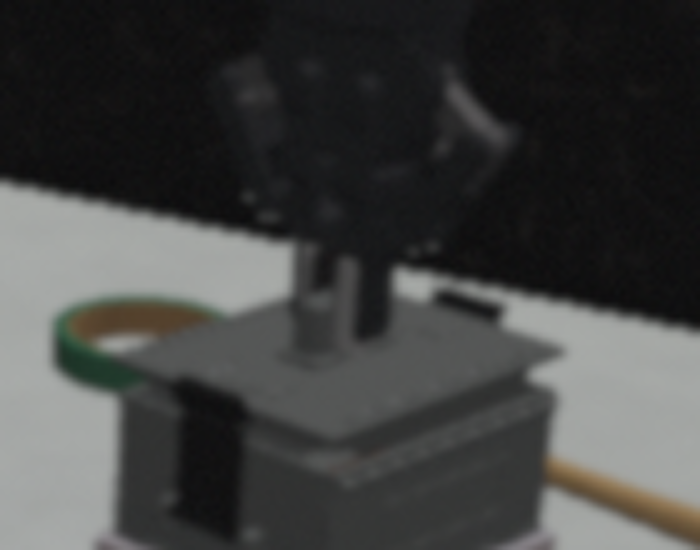

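The lid is sitting on both clip noses (scene crop 210,385 and 470,305), and the tub is sinking level. I'll keep pressing in small steps.

```bash
python3 -m crank '[[[0.01,0,0.03,0,0,0],[0.01,0,0.06,0,0,0],[0.01,0,0.06,0,0,0]]]'
python3 -m crank '[[[0,0,0.03,0,0,0],[0,0,0.06,0,0,0],[0,0,0.06,0,0,0]]]'
python3 -m crank '[[[0,0,0.03,0,0,0],[0,0,0.06,0,0,0],[0,0,0.06,0,0,0]]]'
python3 - <<'E'
from h import *
c=capture("top");s=capture("scene")
to(495.5,-131.2,140,1.6);print(observe()["ft_torque"])
crop(s,"p4s",370,150,510,260,5);crop(c,"p4",360,220,480,340,6)
E
```

```text
t: 16.72
tool_pos: [496.6, -132.1, 131.8]
orientation: [0.697, 0.717, 0.0, 0.001]
contact_force: [-0.5, -0.2, 9.1]
opening: 9.7
t: 16.97
tool_pos: [496.9, -132.2, 126.1]
orientation: [0.697, 0.717, 0.001, 0.001]
contact_force: [-0.7, 0.7, 12.4]
opening: 9.7
t: 17.22
tool_pos: [496.3, -132.3, 119.8]
orientation: [0.697, 0.717, 0.0, 0.001]
contact_force: [-0.2, 0.1, 9.9]
opening: 9.5
t 17.32 pos [ 496.4 -132.3  120. ] jawdeg 1.59 F [-1.9  0.7 10.3] open 9.8 j7 0.48
shift [ 0.012 -0.008 -0.2  ] turn [ 0.001  0.001 -0.   ]
[0.10868874 0.36970893 0.15035472]
```

View pics/p4s.png

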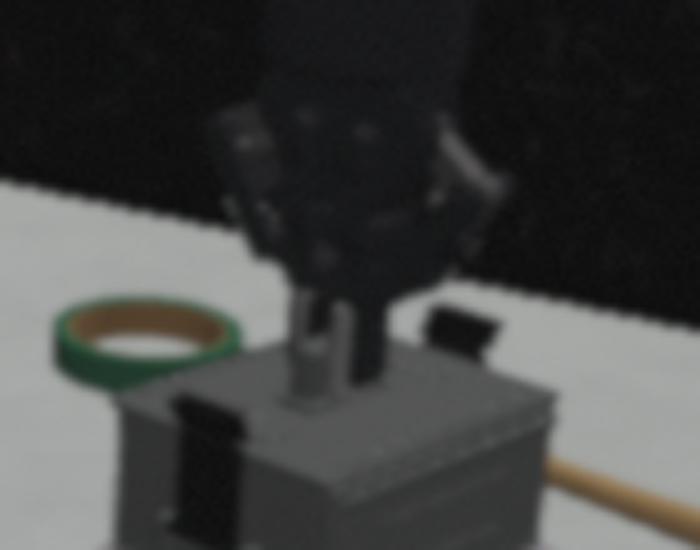

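```bash
python3 - <<'E'
from h import *
s=capture("scene")
f=s["frame"][195:260,385:490,::-1]
f=cv2.resize(f,None,fx=7,fy=7,interpolation=cv2.INTER_CUBIC)
cv2.imwrite("pics/p5.png",np.clip((f.astype(float)/110)**.6*200,0,255).astype(np.uint8))
E
```

```text
(no output)
```

View pics/p5.png

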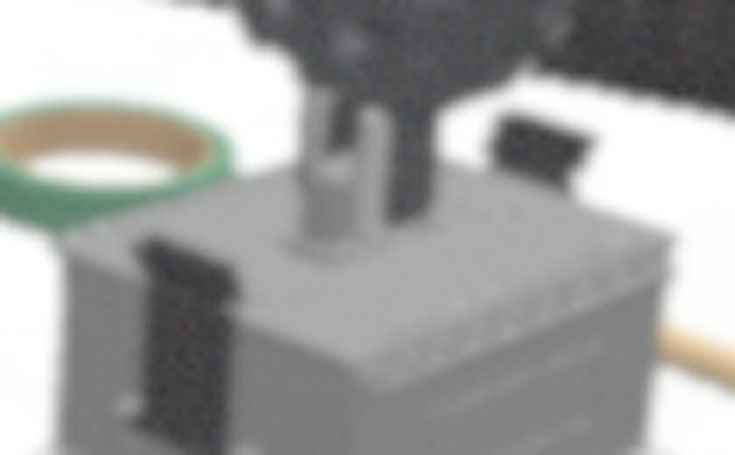

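View pics/p4.png

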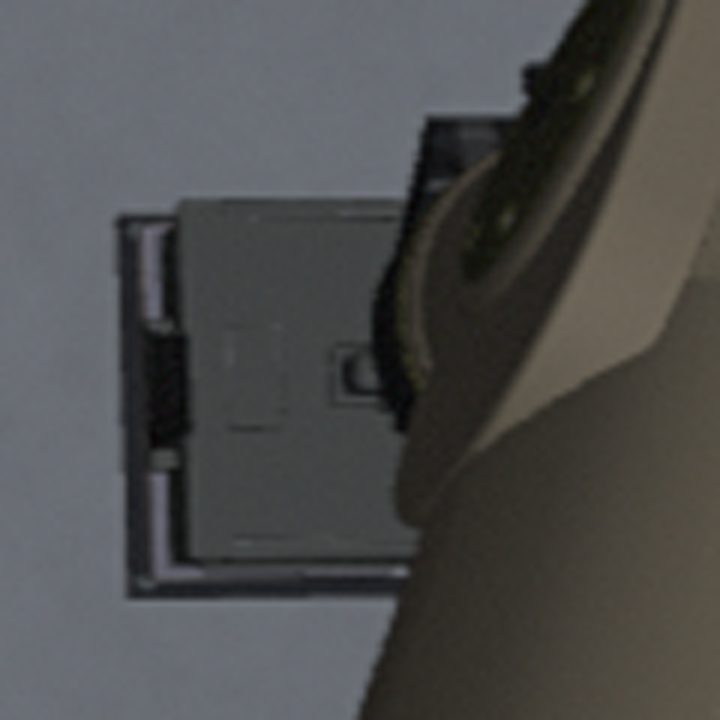

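```bash
python3 -m crank '[[[0,0,0.02,0,0,0],[0,0,0.04,0,0,0],[0,0,0.04,0,0,0]]]'
python3 -m crank '[[[0,0,-0.05,0,0,0],[0,0,-0.1,0,0,0],[0,0,-0.1,0,0,0],[0,0,-0.1,0,0,0]]]'
python3 -m crank '[[[0,0,-0.05,0,0,0],[0,0,-0.1,0,0,0],[0,0,-0.1,0,0,0],[0,0,-0.1,0,0,0]]]'
python3 - <<'E'
from h import *
to(495.5,-131.2,140,1.6)
s=capture("scene")
f=s["frame"][185:260,385:490,::-1]
f=cv2.resize(f,None,fx=7,fy=7,interpolation=cv2.INTER_CUBIC)
cv2.imwrite("pics/p6.png",np.clip((f.astype(float)/110)**.6*200,0,255).astype(np.uint8))
E
```

```text
t: 17.62
tool_pos: [496.4, -132.4, 116.7]
orientation: [0.697, 0.717, 0.0, 0.0]
contact_force: [-4.1, 1.9, 16.9]
opening: 9.6
t: 17.95
tool_pos: [496.3, -132.4, 126.1]
orientation: [0.697, 0.717, 0.0, 0.001]
contact_force: [-0.7, -1.0, 7.4]
opening: 9.6
t: 18.28
tool_pos: [496.1, -132.1, 135.7]
orientation: [0.697, 0.717, 0.0, 0.0]
contact_force: [0.9, -2.0, 2.2]
opening: 9.8
t 18.28 pos [ 496.1 -132.1  135.7] jawdeg 1.59 F [ 0.9 -2.   2.2] open 9.8 j7 0.46
shift [ 0.009 -0.006 -0.043] turn [ 0.001  0.001 -0.   ]
```

View pics/p6.png

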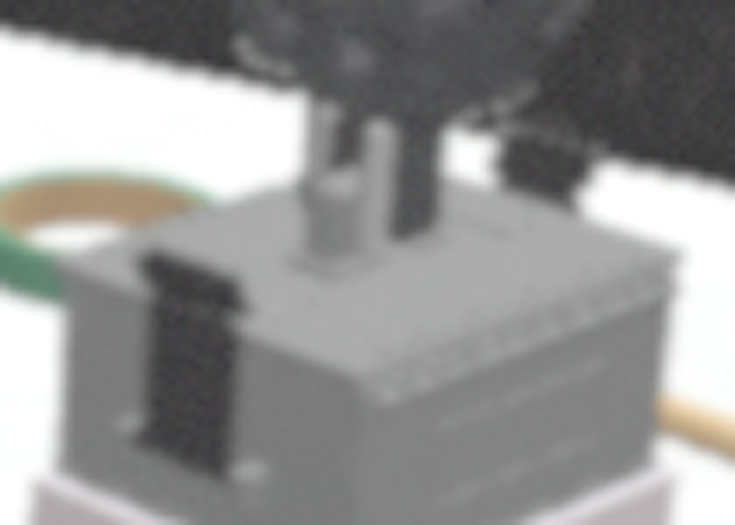

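The lid is flush on the rim, with both clips standing over its ends (crop 190,280 and 545,170). I'll come up to zero load, release and look.

```bash
python3 -m crank '[[[0,0,-0.04,0,0,0],[0,0,-0.04,0,0,0],[0,0,-0.04,0,0,0]]]'
python3 -m crank '[[[0,0,0,0,0,0],[0,0,0,0,0,0],[0,0,0,0,0,0],[0,0,0,0,0,0]]]' 0.2 
python3 -m crank '[[[0,0,-0.2,0,0,0],[0,0,-0.5,0,0,0],[0,0,-0.9,0,0,0],[0,0,-1,0,0,0]]]' 
python3 -m crank '[[[0.3,0,0,0,0,0],[0.6,0,-0.2,0,0,0],[0.9,0,-0.2,0,0,0],[1,0,-0.2,0,0,0]]]' 
python3 -m crank '[[[0.3,0,0,0,0,0],[0.6,0,-0.2,0,0,0],[0.9,0,-0.2,0,0,0],[1,0,-0.2,0,0,0]]]' 
python3 - <<'E'
from h import *
s=capture("scene");c=capture("top")
for n,q,b,k in (("f1",s,(385,185,490,290),6),("f2",c,(370,235,490,335),6)):
    f=q["frame"][b[1]:b[3],b[0]:b[2],::-1]
    f=cv2.resize(f,None,fx=k,fy=k,interpolation=cv2.INTER_CUBIC)
    cv2.imwrite(f"pics/{n}.png",np.clip((f.astype(float)/110)**.6*200,0,255).astype(np.uint8))
E
```

```text
t: 18.58
tool_pos: [495.6, -131.5, 139.1]
orientation: [0.697, 0.717, -0.0, -0.0]
contact_force: [0.1, -0.8, 2.1]
opening: 10.0
t: 18.92
tool_pos: [495.8, -131.4, 139.1]
orientation: [0.697, 0.717, -0.0, -0.0]
contact_force: [-0.4, 0.2, 0.8]
opening: 34.1
t: 19.25
tool_pos: [497.7, -132.7, 244.4]
orientation: [0.697, 0.717, 0.002, 0.002]
contact_force: [2.3, -1.3, 1.0]
opening: 34.5
t: 19.58
tool_pos: [493.6, -26.7, 260.0]
orientation: [0.695, 0.719, 0.001, -0.0]
contact_force: [0.5, -0.1, -0.9]
opening: 34.3
t: 19.92
tool_pos: [490.2, 73.4, 279.6]
orientation: [0.695, 0.719, 0.001, -0.0]
contact_force: [-0.2, 1.2, 0.0]
opening: 34.1
```

View pics/f1.png

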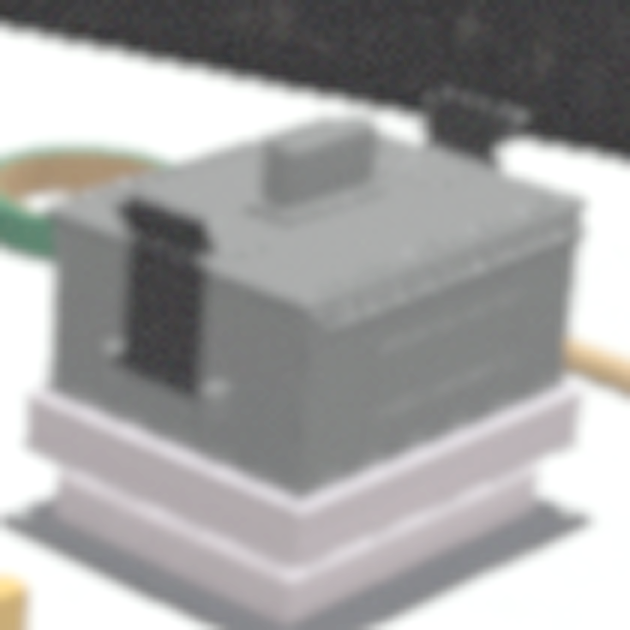

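View pics/f2.png

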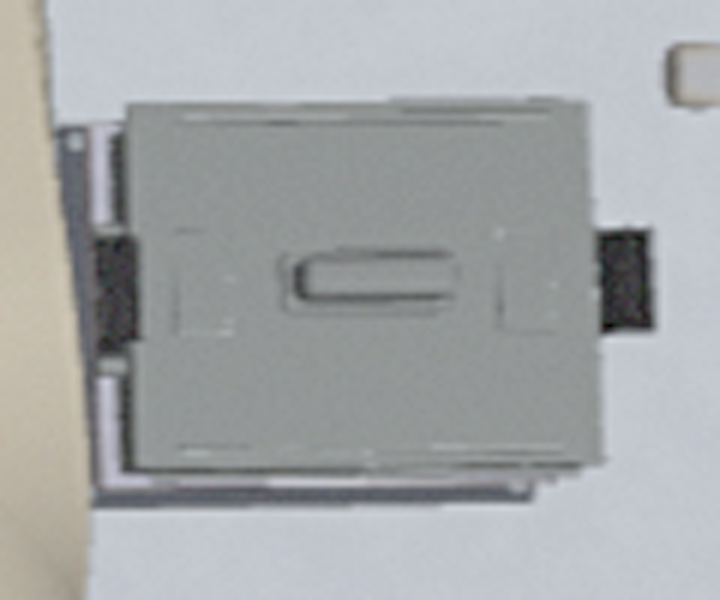

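```bash
python3 - <<'E'
from h import *
c=capture("top");s=capture("scene")
y=np.radians(1.6);Rz=np.array([[np.cos(y),-np.sin(y)],[np.sin(y),np.cos(y)]])
def w(p,z0=50): p=np.atleast_2d(np.array(p,float));return np.c_[p[:,:2]@Rz.T+[492.5,-132.3],p[:,2]+z0]
L=["nose b","nosetop b","tab b","lid edge b","nose a","nosetop a","tab a","lid edge a"]
P=[[0,-65.8,67],[0,-72,79],[0,-80,79],[0,-68,64],[0,65.8,67],[0,72,79],[0,80,79],[0,68,64]]
for l,q,r in zip(L,proj(c,w(P)),proj(s,w(P))): print(l,"top",((q-[370,235])*6+2.5).round(1),"scene",((r-[385,185])*6+2.5).round(1))
lid=[[53,68,64],[53,-68,64],[-53,-68,64],[-53,68,64]]
print(((proj(c,w(lid))-[370,235])*6+2.5).round(0).tolist(),((proj(s,w(lid))-[385,185])*6+2.5).round(0).tolist())
crop(c,"f3",440,265,500,305,12)
f=c["frame"][260:310,430:500,::-1].astype(float)
cv2.imwrite("pics/f3.png",cv2.resize(np.clip((f/80)**.5*200,0,255).astype(np.uint8),None,fx=11,fy=11,interpolation=cv2.INTER_NEAREST))
E
```

```text
nose b top [594.4 283.5] scene [459.4 140.6]
nosetop b top [627.8 280.2] scene [475.1 101.4]
tab b top [655.7 280.1] scene [490.7  96.2]
lid edge b top [599.1 284.2] scene [462.8 147.8]
nose a top [138.9 285.5] scene [181.2 235.4]
nosetop a top [123.1 282.5] scene [169.4 202.6]
tab a top [ 95.  282.6] scene [150.9 208.8]
lid edge a top [129.8 286.3] scene [175.6 246.5]
[[126.0, 104.0], [591.0, 102.0], [607.0, 469.0], [134.0, 472.0]] [[48.0, 198.0], [334.0, 106.0], [601.0, 193.0], [314.0, 299.0]]
```

View pics/f3.png

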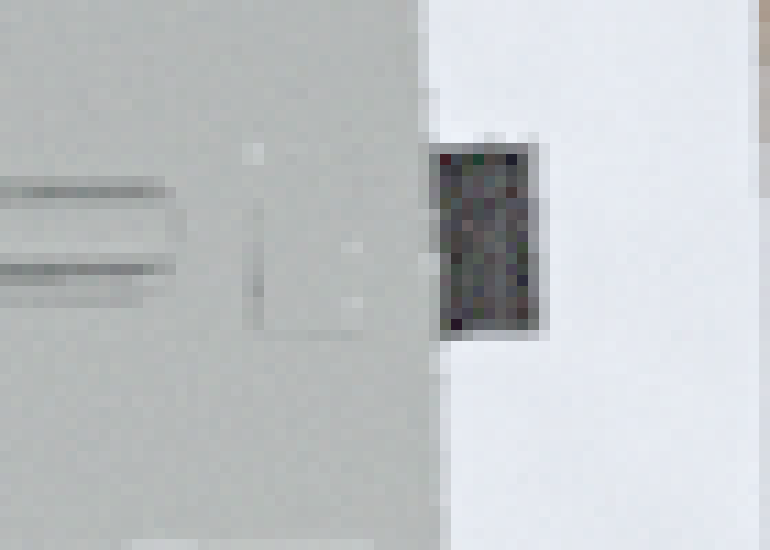

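```bash
python3 - <<'E'
from h import *
c=capture("top")
f=c["frame"].astype(float).mean(2)
print("clip rows b",f[276:287,464:483].mean(0).round(0)); print("above b",f[262:270,464:483].mean(0).round(0));print("below b",f[294:302,464:483].mean(0).round(0))
print("clip rows a",f[278:290,383:398].mean(0).round(0),"above",f[258:268,383:398].mean(0).round(0),"below",f[300:308,383:398].mean(0).round(0))
for r in range(272,292): print(r,f[r,464:482].round(0).astype(int))
E
```

```text
clip rows b [ 68.  68.  67.  69.  67.  51.  15.   9.  14.  13.  15.  18.  12.  13.
  43.  86. 113. 111. 110.]
above b [ 67.  67.  67.  67.  84. 108. 111. 110. 110. 110. 110. 110. 110. 110.
 110. 110. 110. 110. 111.]
below b [ 68.  68.  68.  68.  67.  72.  94. 112. 111. 110. 111. 111. 110. 110.
 110. 110. 109. 109. 109.]
clip rows a [100. 100.  99. 101. 102.  88.  45.  16.  12.  18.  47.  70.  68.  68.
  68.] above [97. 97. 95. 94. 89. 49. 20. 26. 52. 70. 68. 67. 67. 67. 67.] below [95. 94. 95. 94. 94. 96. 99. 82. 34. 46. 70. 69. 68. 68. 68.]
272 [ 67  68  68  66  70  93 117 118 117 107  91 100 114 107  98 110 112 112]
273 [ 69  68  66  66  63  49  44  46  37  35  29  33  34  34  57  97 112 111]
274 [ 66  67  68  68  60  31   9  10   1   5  12   8   6  14  55  98 114 111]
275 [ 69  68  68  69  60  32  11  11   8  11  17  11   8  18  58  98 112 113]
276 [ 68  69  68  69  62  35   8  12  13  12  15  20  10  17  59  98 113 112]
277 [ 68  68  67  70  60  35   8   9  17  14  11  14  12  18  58  97 115 111]
278 [ 67  67  67  68  61  35  12  10  15  14  19  15  16  12  43  87 112 111]
279 [ 
[... 307 characters left out ...]
83 [ 68  68  66  69  76  71  20  10  13   9  16  19  13   7  32  80 112 111]
284 [ 68  67  67  68  74  72  22  11   9  13  19  18  13   5  32  78 114 111]
285 [ 68  68  67  69  72  60  21   6  14  12  14  15  14  13  33  79 112 111]
286 [ 68  68  67  67  70  60  17   6  14  14  14  14  11   9  33  79 112 112]
287 [ 66  67  68  68  69  61  18   8  13  10  14  19  16  11  21  75 114 111]
288 [ 67  68  68  66  71  59  14   8  10  11   6   9   9   7  20  76 113 112]
289 [ 67  67  67  69  68  59  13   4  10  20  19  20  19  17  28  75 110 111]
290 [ 66  69  68  67  69  58  33  37  50  66  66  65  66  66  72  95 112 110]
291 [ 68  68  68  68  69  73  91 115 115 114 114 112 113 113 112 112 112 109]
```

The clip b overlap isn't clear from these numbers. I'll move the arm clear and compare with the first picture.

```bash
python3 -m crank '[[[0.3,0,0,0,0,0],[0.6,0,0,0,0,0],[0.9,0,0,0,0,0],[1,0,0,0,0,0]]]' 
python3 - <<'E'
from h import *
c=capture("top");s=capture("scene")
g0=cv2.imread("pics/top0.png").astype(float).mean(2); g=c["frame"].astype(float).mean(2)
for n,f in(("init",g0),("now",g)):
    print(n,"b",f[276:287,462:483].mean(0).round(0)); print(n,"a",f[278:290,380:398].mean(0).round(0))
cv2.imwrite("pics/now_s.png",s["frame"][:,:,::-1])
s0=cv2.imread("pics/scene0.png")
v=np.hstack([cv2.resize(np.clip((q[190:250,390:485].astype(float)/110)**.6*200,0,255).astype(np.uint8),None,fx=4,fy=4,interpolation=cv2.INTER_CUBIC) for q in (s0,s["frame"][:,:,::-1])])
cv2.imwrite("pics/cmp.png",v)
E
```

```text
t: 20.5
tool_pos: [487.0, 171.5, 278.7]
orientation: [0.696, 0.718, -0.0, -0.001]
contact_force: [-0.3, 0.8, -0.5]
opening: 34.3
init b [ 23.  23.  21.  32.  56.  63.  20.  10.  12.  13.  13.  12.  13.  17.
  16.   9.  23.  69. 106. 110. 108.]
init a [55. 36. 37. 37. 39. 36. 24. 19. 15. 17. 18. 17. 15. 34. 58. 69. 67. 67.]
now b [ 69.  68.  68.  68.  68.  69.  67.  51.  16.  10.  13.  13.  16.  18.
  12.  12.  42.  87. 113. 112. 110.]
now a [56. 36. 37. 38. 40. 37. 22. 20. 16. 16. 17. 16. 20. 48. 70. 69. 68. 68.]
```

View pics/cmp.png

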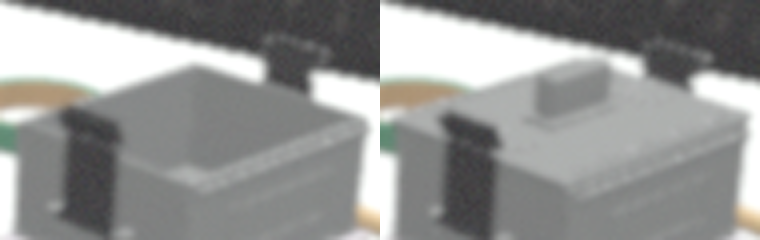

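```bash
python3 - <<'E'
from h import *
c=capture("top");g0=cv2.imread("pics/top0.png")[:,:,::-1];m=lambda f:cv2.inRange(cv2.cvtColor(f,cv2.COLOR_RGB2HSV),(15,120,60),(35,255,255))[255:300,270:365]
for f in (np.ascontiguousarray(g0),c["frame"]):
    M=cv2.moments(m(f));print("gilt px",M["m10"]/M["m00"]+270,M["m01"]/M["m00"]+255,M["m00"]/255)
s=capture("scene")
cv2.imwrite("pics/end_s.png",s["frame"][:,:,::-1])
z=52+50+12
Q=plane(s,np.array([[58,208],[318,310],[582,203]])/6+[385-.4,185-.4],z);print("lid corners at one plane",Q.round(1).tolist(),np.linalg.norm(np.diff(Q,axis=0),axis=1))
P=plane(c,np.array([[127,104],[586,101],[604,466],[134,468]])/6+[370-.4,235-.4],z);rep("lid top",P)
E
```

```text
gilt px 315.5031982942431 275.8955223880597 938.0
gilt px 315.5080042689434 275.889007470651 937.0
lid corners at one plane [[535.3, -59.0, 114.0], [431.4, -60.7, 114.0], [439.3, -189.5, 114.0]] [103.85754165 129.03686341]
lid top centre [ 493.  -131.8] edges [134.  105.6 135.2 105. ] dir01 deg -88.35
```

View pics/end_s.png

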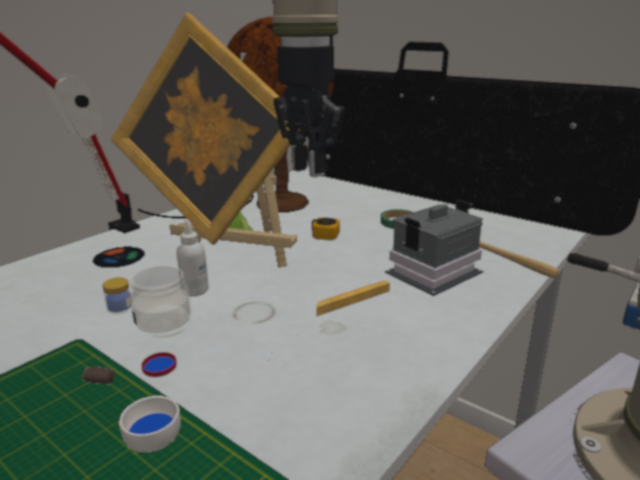

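The lid is on the tub at (437,235), level between its clips. The gilt piece at (353,297) hasn't moved and the arm is clear, so I'm handing in.

```bash
python3 -c "
from bench import *
print(observe()['t'],finish_job())"
```

```text
the job is handed in; nothing more can be done
20.7 None
```

The offcut is in the tub and the lid is on, pressed down level with both clips upright; I handed the job in at 20.7 s.

- **Offcut:** my first grasp missed and pushed it about 33 mm along the table. I measured it again, picked it up on the second try and saw it lying flat in the tub before fitting the lid.
- **Lid:** I carried it by its bar and pressed at the centre. The force peaked at about 12 N, then dropped as it snapped down. One further confirming push read about 17 N, and I then eased off to almost no load before letting go.
- **Last checks:**
  - The lid looks level, and its centre is within about 1 mm of the tub's.
  - Both clips look upright.
  - The gilt piece moved less than 0.01 pixel between the first and last pictures.
  - The arm is clear of everything.
- **Not certain:** clip a visibly overlaps the lid's edge. At clip b the overlap is under a pixel in the top view, less than I calculated it should be. I judged clip b engaged because it is upright, the lid is seated level and the force dropped; I did not test it by pulling on the lid.

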